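# Zero the studio comparator on the master, then gauge the frame spacer

### The arm

A 6-joint arm with a two-finger parallel gripper is mounted at the origin on the work surface. World frame = base frame: x ahead of the robot, y to its left, z up, the work surface at z = 0. Lengths are in m, angles in degrees, forces in N, time in s.
With the tool pointing down it reaches from about 0.35 to 0.875 m from the base axis. Payload 4.2 kg.
Tool frame: the origin (TCP) lies on the front face of the gripper's body, between the roots of the fingers; the fingertips stand finger_overhang ahead of it and the grasp point (between the pads) lies 51 mm ahead of it (finger_overhang is the distance from the TCP to the fingertips, in m); z points along the fingers, y is the line along which they close (so a half turn about z gives the same grasp; the last joint's range is limited). The gripper opens to 87 mm and grips with 3 to 60 N. Pads are 19 mm wide; open, the fingers measure 117 mm over their backs; the gripper's body (75 mm by 190 mm) begins 51 mm behind the grasp point.
Start: joints at [91.593, 22.042, 0.453, 0, -68.411, -14.817], TCP at [0.143, 0.608, 0.292] pointing down, gripper open.
Joint ranges: [-179.83, 179.83], [-69.29, 118.12], [-61.27, 80.66], [-181.25, 117.63], [-171.15, -9.14], [-177.46, 177.46]. Speed limits (degrees/s): [159.86, 159.86, 180, 180, 180, 180].

### API

Orientations are given as a 3x3 rotation matrix whose columns are the frame's x, y, z axes.
In Python, from station import sense, capture, camera_model, finish_job, finger_overhang gives the robot as it stands. The module is installed in compiled form; this text tells all that it offers.
- The arm moves only by the tool jog_arm, never from a script. Its argument "rows" is a list that holds one entry, the list of rows, each a list of 4 numbers: the shift along the tool's x, y, z in m, then the turn about the tool's z in rad. A call has 1 to 20 rows; each row shifts and turns the commanded pose from where the row before left it, along the tool's axes as they then stand; what a row does not reach is not made up. A row lasts 1/8 s, in which the tool goes at most 62.5 mm and 10.7 degrees, less where a joint would pass 70% of its speed; a pose out of reach is approached as far as the arm can. A call is refused whole if a number of a shift passes 0.0625 or a number of a turn 0.188, either way. A call with a gripper value outside its range is refused whole. "claw" is the opening, from 0 (shut) to 1 (fully open), set as the call begins (left out, the last holds). The fingers move at their own pace and stop on an object; the grip force is fixed at half the most. Time passes only in rows, so rows that do not move let the fingers close. It gives the time, the measured TCP pose, the force, the opening and the grip force at its end, in the units of the state.
- sense(): the state, without advancing time (a new reading comes with each control period).
- capture(name): name is "scene" or "top" or "wrist"; returns the picture (480x640x3 uint8, red, green, blue); there is no depth.
- camera_model(name): a dict with "fovy" (degrees; the focal length in pixels is half the picture's height over the tangent of half this angle, whatever the lens; pixels are square), "cx", "cy" (the principal point, pixels), "eye" and "rotation" of the camera in the world. Camera axes: x right, y down, z forward; pixel columns grow to the right and rows downward; lengths in m; the calibration is good to about 2 mm. A picture is of the moment at which its call begins: read the wrist's pose just before it. camera_model takes no time and is no camera call; for the wrist camera it gives the pose at the moment of the call.
- finish_job(): hands the job in; it is judged then, once.
The state is a dict: "time_s": time; "joints": joint angles; "joint_velocities": joint speeds; "effort": joint torques, N m; "tcp_pos": TCP position; "ee_rot": TCP orientation; "wrist_force": force on the tool from outside, world axes, zero at the start; "moment": the same for the moment, N m; "gripper_width": opening from 0.0 (shut) to 1.0 (fully open); "gripper_force": force on a finger pad.
Only numpy, scipy, OpenCV 4.12 (cv2) and the standard library are available. Lean on these libraries where they do the work, as an engineer would, in place of code of your own. Each camera call takes 0.05 s, during which the arm holds its last target. There are 200 camera calls.

### The job

Zero the bench comparator on the metal master bar that lies in it: slide the indicator head towards the bar by its grip post until the needle stands at the long zero mark, and let go. Then draw the master out and lay it flat on the grey felt pad. Slide the wooden spacer bar into its place, tapered nose first, and press it firmly but gently home against the end stop without disturbing the zero, so that the dial shows how much thicker it is; leave the paint jar, tube and bottle alone.

Things in the scene. Friction and masses are not known exactly. Their poses are not given: they have to be found in the camera images.
- gauge: Grey bench comparator fixed to the table. Origin: underside, below the middle line of the seated spacer. +x: the way bars slide in; +y: from the fixed anvil to the sliding head. Bed plate 165 (x, -75 to +90) by 200 (y, -45 to +155), 12 mm thick; bars lie on it. In front of x = -14 the bed is open, with no side walls. A home bar's tail is at x = -76 to -52 mm, as the stop is set.
- anvil_face (a point): Point on the fixed steel anvil's measuring face, at gauge x +20, y -17.5, z 26 mm, facing gauge +y, opposite the plunger. The anvil runs from gauge x = -14 (rounded lead-in) to +60, top at z = 40 mm. The sprung plunger presses the bar against it; let go, a bar settles on it by itself.
- end_stop: Steel bracket at the end of the bed; origin at the middle of its face (44 mm wide, top at z = 38 mm), which looks along gauge -x, at gauge x = +72, y = 0, z = 27 mm. The stop proper is a steel screw head, 16 mm across, standing 4 to 28 mm out of this face towards gauge -x: set differently each time and not measured. A bar is home when its nose bears on it.
- head (a joint): Slide of the indicator head along the gauge's y axis, m: 0 at its far end, growing to 0.045 towards the anvil (gauge -y). Dry friction of about 8 N holds it wherever it is left. On a master lying against the anvil the extended plunger first touches at about 0.030. Housing 50 (x) by 80 (y) mm, top 61 mm above the table, dial to 65 mm.
- head_post (a point): Centre of the aluminium grip post on top of the head's rear: 24 (gauge x) x 14 (gauge y) x 30 mm tall, from 61 to 91 mm above the table. At head = 0 it is at gauge x = +20, y = +135.5, z = 76 mm.
- plunger (a joint): How far the sprung plunger is pushed into the head, m: 0 fully out, 0.015 bottomed; never drive it past 0.012. Spring 1.5 N at 0, plus 0.3 N per mm. It turns the needle of the dial on top of the head: at 0.005 the needle is at the long zero mark (pointing along gauge +x); each mm more turns it 0.3 rad clockwise from above, one short tick.
- plunger_tip (a point): Foremost point of the plunger's round, polished steel tip (radius 8 mm), which moves along gauge y at gauge x = +20, z = 26 mm and pushes towards -y.
- master_center (a point): Centre of the aluminium master bar, 120 long (x) x 32 wide (y) x 30 mm high, weighing about 0.28 kg; the +x end (nose) tapers over its last 22 mm, by 10 mm a side, to a blunt tip; the -x end (tail) is square, with a small dark dot on top. It starts in the gauge, a little short of the stop, lying against the anvil, its tail standing out over the open bed.
- master: The same master bar; origin at the centre of its underside.
- spacer_center (a point): Centre of the wooden spacer bar, of the same shape as the master but 35 mm wide (3 mm thicker): 120 long (x) x 35 wide (y) x 30 mm high, about 0.09 kg, nose (22 mm taper to a blunt tip 15 mm wide) at +x, square tail at -x. It starts flat on the table with its nose roughly away from the robot.
- spacer_nose (a point): Middle of the spacer's blunt nose tip, half-way up (60 mm ahead of its centre). Press it home on the stop with 3 N or more; 20 N damages the setting. Sliding it in past the plunger takes about 6 N, with short peaks to 15 N.
- spacer: The same spacer bar; origin at the centre of its underside.
- pad: Grey felt pad fixed to the table, 160 (x) x 90 (y) x 3 mm; origin at the centre of its underside.
- jar: Bystander: paint jar, 52 mm wide, 62 mm tall, origin under its centre.
- tube: Bystander: white paint tube lying flat, about 110 x 34 x 22 mm, origin under its centre.
- ink: Bystander: small amber bottle, 40 mm wide, 85 mm tall, origin under its centre.

How it is judged:
By the outcome, as a careful person would: the job done as asked, in the order asked, and still so for the second after the job is handed in, with the robot touching nothing.
It also fails if it takes over 72 s, if anything falls off the work surface, if the arm or the gripper's body presses on something with over 40 N, if the wrist force passes 120 N, or if a joint passes its speed limit or range.

## Working session

There is one attempt and no reset: what is moved stays moved. The work goes in short steps, Python scripts to look and compute and a tool call to move; the robot and the scene stay as the last step left them, time stands still between calls to the robot, and variables do not carry over. Pictures are saved under pics/ and viewed, at most 10 in all, crops included, and the job is handed in when it is done.

Besides the shell and the picture viewer there is one more tool, called by a JSON object that holds its "fn" and its "kwargs". jog_arm: Moves the arm, as the interface text tells. Its arguments: {"type":"object","properties":{"rows":{"type":"array"},"claw":{"type":"number"}},"required":["rows"]}

```bash
mkdir -p pics; cat > h.py <<'E'
import numpy as np, cv2
from station import *
def snap(n,f):
    m=camera_model(n); im=capture(n); cv2.imwrite('pics/'+f+'.png',im[:,:,::-1]); np.save('pics/'+f+'.npy',np.array([m['fovy'],m['cx'],m['cy'],*np.ravel(m['eye']),*np.ravel(m['rotation'])])); return im
def ray(f,uv,z):
    a=np.load('pics/'+f+'.npy'); fl=240/np.tan(np.radians(a[0]/2)); e=a[3:6]; R=a[6:].reshape(3,3)
    d=R@np.array([(uv[0]-a[1])/fl,(uv[1]-a[2])/fl,1]); return e+d*(z-e[2])/d[2]
def proj(f,p):
    a=np.load('pics/'+f+'.npy'); fl=240/np.tan(np.radians(a[0]/2)); c=a[6:].reshape(3,3).T@(np.array(p)-a[3:6]); return a[1]+fl*c[0]/c[2],a[2]+fl*c[1]/c[2]
E
python3 - <<'E'
from h import *
s=sense(); print(s, finger_overhang)
for n in ['scene','top','wrist']:
    snap(n,n+'0'); m=camera_model(n); print(n,m)
E
```

```text
{'time_s': 0.0, 'joints': array([ 9.15937218e+01,  2.20880150e+01,  3.79141355e-01, -2.90056373e-02,
       -6.84118876e+01, -1.48165156e+01]), 'joint_velocities': array([-0.11777374,  0.1113338 , -0.03341335, -0.13312439, -0.02314804,
        0.00142518]), 'effort': array([-1.03579252e-04, -3.90669036e+01,  1.87406230e+01,  4.22009781e+00,
        1.09243928e-02, -1.93127357e-04]), 'tcp_pos': array([0.14283451, 0.60798234, 0.29118398]), 'ee_rot': array([[ 9.73445263e-01, -2.28919528e-01, -4.11932426e-04],
       [-2.28919883e-01, -9.73442958e-01, -2.11991164e-03],
       [ 8.42964526e-05,  2.15791747e-03, -9.99997668e-01]]), 'wrist_force': array([-0.21728086,  0.16983331, -0.0671945 ]), 'moment': array([ 0.00808237, -0.0095858 , -0.0114853 ]), 'gripper_force': 0.0, 'gripper_width': 0.9985982998621625} 0.0697
scene {'fovy': 57.443299929384544, 'cx': 317.3122785599882, 'cy': 233.18027347494098, 'eye': array([1.09559256, 0.29052363, 0.6750084 ]), 'rotation': array([[-0.46361136,  0.62405328, -0.6289849 ],
       [ 0.88586758,  0.31251741, -0.34288701],
       [-0.01741103, -0.71616365, -0.69771519]])}
top {'fovy': 57.17937008050632, 'cx': 319.5814179318954, 'cy': 227.84418494671888, 'eye': array([0.48529113, 0.00623821, 0.97307226]), 'rotation': array([[ 0.00674803, -0.99785538,  0.06510846],
       [-0.99921398, -0.009272  , -0.03854163],
       [ 0.03906266, -0.0647972 , -0.99713361]])}
wrist {'fovy': 68.97840897315879, 'cx': 324.15115524873437, 'cy': 236.5222001529824, 'eye': array([0.20713093, 0.59302634, 0.38288963]), 'rotation': array([[-0.228121  , -0.94355525, -0.24013394],
       [-0.9736323 ,  0.2213216 ,  0.05528922],
       [ 0.00097839,  0.24641479, -0.96916397]])}
```

View pics/top0.png

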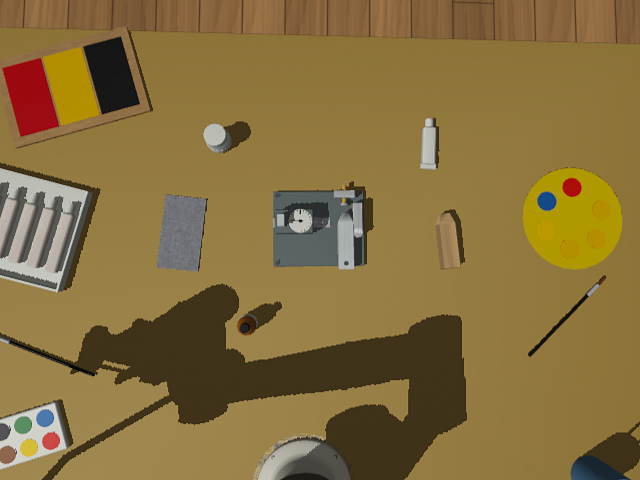

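View pics/scene0.png

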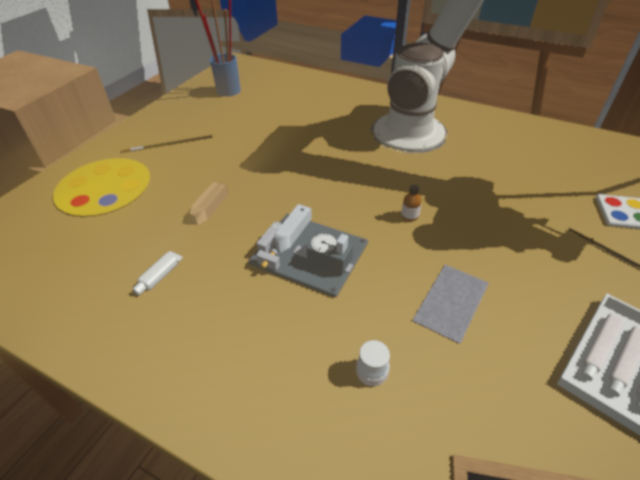

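The top view shows the gauge bed spanning about (274,191) to (366,268), with the gauge yawed about 0. The master's tail dot is at (346,265). The spacer is around (449,240), nose up. The pad is around (182,232), the jar at (217,138), the bottle at (247,324) and the tube at (429,145).

```bash
python3 - <<'E'
from h import *
np.set_printoptions(precision=4,suppress=True)
for n,uv,z in [('bedFL',(274,191),.012),('bedBL',(274,266),.012),('bedBR',(365,268),.012),('post',(281,220),.091),('dial',(301,221),.065),('dot',(346,265),.042),('spT1',(440,268),.03),('spT2',(460,266),.03),('spN',(446,213),.03),('pad',(182,232),.003),('pad1',(168,195),.003),('pad2',(207,198),.003),('pad3',(196,270),.003),('pad4',(157,267),.003),('jar',(217,134),.062),('ink',(246,328),.085)]:
    print(n,ray('top0',uv,z))
E
```

```text
bedFL [0.628  0.0696 0.012 ]
bedBL [0.4642 0.0674 0.012 ]
bedBR [ 0.4611 -0.1308  0.012 ]
post [0.5579 0.0496 0.091 ]
dial [0.5584 0.0097 0.065 ]
dot [ 0.4679 -0.0862  0.042 ]
spT1 [ 0.4624 -0.2908  0.03  ]
spT2 [ 0.467  -0.3346  0.03  ]
spN [ 0.5818 -0.3054  0.03  ]
pad [0.5368 0.269  0.003 ]
pad1 [0.6176 0.3015 0.003 ]
pad2 [0.612  0.2167 0.003 ]
pad3 [0.4544 0.2367 0.003 ]
pad4 [0.4604 0.3205 0.003 ]
jar [0.7388 0.1863 0.062 ]
ink [0.3432 0.1164 0.085 ]
```

View pics/wrist0.png

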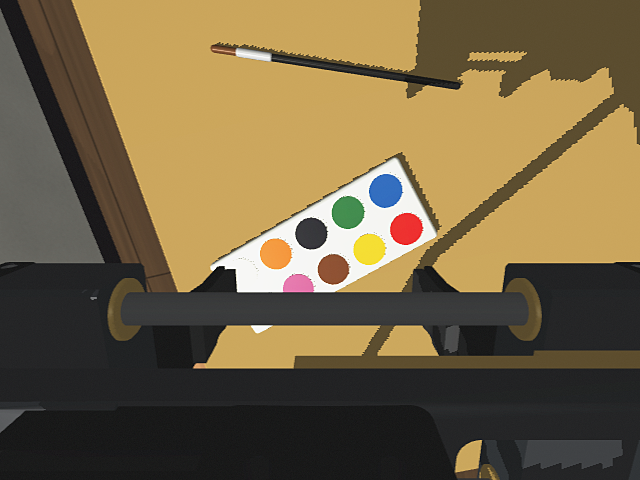

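The wrist view shows the paint box and the gripper's lower parts from row 270 downward; free view is above that. Next I go over the gauge, with tool x along world -y.

{"fn": "jog_arm", "kwargs": {"rows": [[[0, 0, 0, 0.1675], [0, 0, 0, 0.1675], [0, 0, 0, 0.1675], [0, 0, 0, 0.1675], [0, 0, 0, 0.1675], [0, 0, 0, 0.1675], [0, 0, 0, 0.1675], [0, 0, 0, 0.1675], [0.0466, -0.0346, 0, 0], [0.0466, -0.0346, 0, 0], [0.0466, -0.0346, 0, 0], [0.0466, -0.0346, 0, 0], [0.0466, -0.0346, 0, 0], [0.0466, -0.0346, 0, 0], [0.0466, -0.0346, 0.005, 0], [0.0466, -0.0346, 0.005, 0], [0.0466, -0.0346, 0.005, 0], [0.0466, -0.0346, 0.005, 0], [0.0466, -0.0346, 0.01, 0], [0.0466, -0.0346, 0.01, 0]]], "claw": 0.5}}

```text
time_s: 2.65
tcp_pos: [0.559, 0.0475, 0.2519]
ee_rot: [[0.0, -1.0, 0.0], [-1.0, -0.0, 0.0], [-0.0, -0.0, -1.0]]
wrist_force: [0.5, 0.7, -0.6]
gripper_width: 0.501
gripper_force: 0.0
```

{"fn": "jog_arm", "kwargs": {"rows": [[[0, 0, 0, 0], [0, 0, 0, 0]]]}}

```text
time_s: 2.9
tcp_pos: [0.5579, 0.049, 0.2518]
ee_rot: [[-0.001, -1.0, -0.001], [-1.0, 0.001, -0.0], [0.0, 0.001, -1.0]]
wrist_force: [-0.5, 1.2, 1.2]
gripper_width: 0.5
gripper_force: 0.0
```

```bash
python3 - <<'E'
from h import *
snap('wrist','w1'); print(sense()['ee_rot'],sense()['joints'])
E
```

```text
[[ 5.10410674e-04 -9.99999844e-01 -2.25223765e-04]
 [-9.99999866e-01 -5.10431238e-04  9.12545944e-05]
 [-9.13695414e-05  2.25177157e-04 -9.99999970e-01]] [ 2.16648774e+01  1.76137172e+01 -1.22406174e+01 -1.10944940e-02
 -6.01557284e+01 -2.16301105e+01]
```

View pics/w1.png

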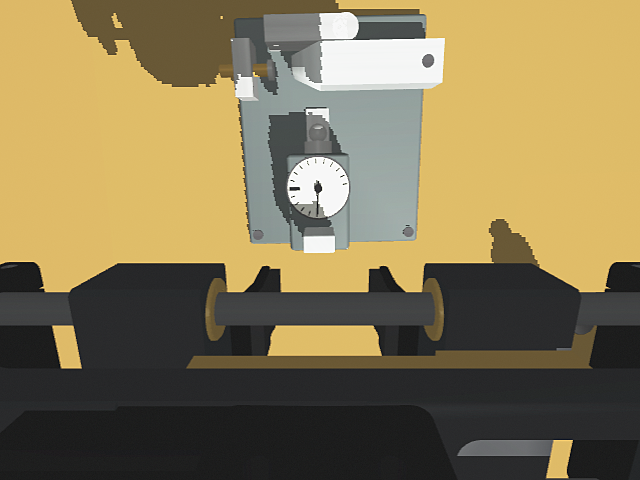

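The wrist view shows the dial centred at (318,188) with the zero mark at left (293,188) and the needle pointing down (318,210). The post is at (319,243). Bed corners are at (250,240), (416,241) and (424,12). The master runs from nose (296,62) to tail (443,62), with its dot at (428,61).

```bash
python3 - <<'E'
from h import *
np.set_printoptions(precision=4,suppress=True)
for n,uv,z in [('bed+x+y',(250,240.5),.012),('bed-x+y',(416,241),.012),('bed-x-y',(424,12),.012),('screwL',(258,234),.012),('screwR',(408,231),.012),('dialc',(318,188),.065),('postL',(304,243),.091),('postR',(335,243),.091),('dot',(428,61),.042),('tailNear',(442,82),.042),('tailFar',(444,38),.042),('cornerNear',(320,83),.042),('cornerFar',(322,40),.042),('stophead',(276,68),.04)]:
    print(n,ray('w1',uv,z))
im=cv2.imread('pics/w1.png'); cv2.imwrite('pics/w1c.png',cv2.resize(im[0:265,220:460],None,fx=3,fy=3*0+2.26,interpolation=cv2.INTER_CUBIC))
E
```

```text
bed+x+y [0.6295 0.0706 0.012 ]
bed-x+y [0.4665 0.0712 0.012 ]
bed-x-y [ 0.4727 -0.1283  0.012 ]
screwL [0.6213 0.064  0.012 ]
screwR [0.4749 0.0611 0.012 ]
dialc [0.5616 0.0133 0.065 ]
postL [0.5718 0.0514 0.091 ]
postR [0.5486 0.0514 0.091 ]
dot [ 0.4747 -0.084   0.042 ]
tailNear [ 0.4624 -0.0686  0.042 ]
tailFar [ 0.4635 -0.1003  0.042 ]
cornerNear [ 0.56   -0.0679  0.042 ]
cornerFar [ 0.5584 -0.0989  0.042 ]
stophead [ 0.5951 -0.0793  0.04  ]
```

View pics/w1c.png

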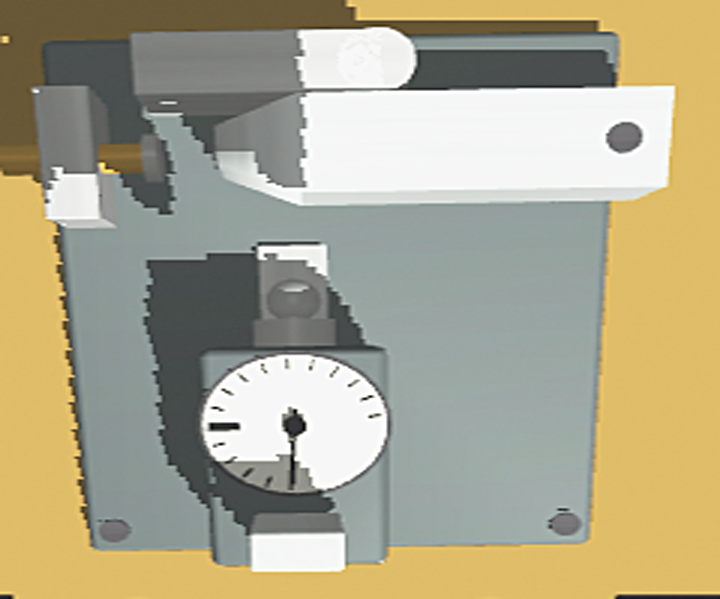

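The crop agrees: the needle points along +y (plunger out), the master lies on the anvil, and the stop screw head is ahead of the nose. Next I grip the post.

{"fn": "jog_arm", "kwargs": {"rows": [[[-0.0025, -0.002, 0.03, 0], [0, 0, 0.03, 0], [0, 0, 0.03, 0], [0, 0, 0.02, 0], [0, 0, 0.007, 0], [0, 0, 0, 0]]]}}

```text
time_s: 3.7
tcp_pos: [0.5601, 0.0526, 0.1357]
ee_rot: [[0.002, -1.0, 0.0], [-1.0, -0.002, 0.0], [-0.0, -0.0, -1.0]]
wrist_force: [0.3, 0.1, -0.0]
gripper_width: 0.497
gripper_force: 0.0
```

{"fn": "jog_arm", "kwargs": {"rows": [[[0, 0, 0, 0], [0, 0, 0, 0], [0, 0, 0, 0], [0, 0, 0, 0]]], "claw": 0.0}}

```text
time_s: 4.2
tcp_pos: [0.5618, 0.052, 0.1362]
ee_rot: [[0.001, -1.0, 0.004], [-1.0, -0.001, 0.001], [-0.001, -0.004, -1.0]]
wrist_force: [4.2, 0.0, 0.3]
gripper_width: 0.272
gripper_force: 30.0
```

{"fn": "jog_arm", "kwargs": {"rows": [[[0.005, 0, 0, 0], [0.006, 0, 0, 0], [0.006, 0, 0, 0], [0.006, 0, 0, 0], [0.005, 0, 0, 0], [0.003, 0, 0, 0], [0.002, 0, 0, 0], [0, 0, 0, 0], [0, 0, 0, 0]]]}}

```text
time_s: 5.32
tcp_pos: [0.5623, 0.021, 0.1362]
ee_rot: [[0.001, -1.0, 0.006], [-1.0, -0.001, 0.004], [-0.004, -0.006, -1.0]]
wrist_force: [3.6, 9.2, -0.8]
gripper_width: 0.274
gripper_force: 30.0
```

```bash
python3 - <<'E'
from h import *
im=snap('wrist','w2'); 
c=im[90:270,240:400,::-1]; cv2.imwrite('pics/w2c.png',cv2.resize(c,None,fx=3.3,fy=3.3,interpolation=cv2.INTER_CUBIC))
E
```

```text
(no output)
```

View pics/w2c.png

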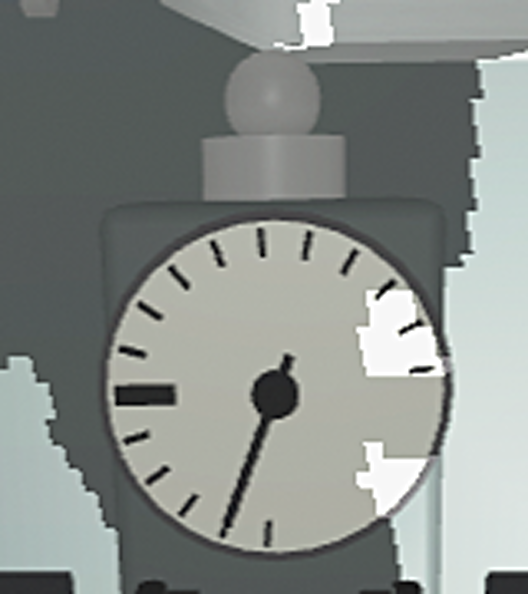

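The needle runs from its hub (322.7,209.7 full frame) down-left to (307.6,252), about 70° short of zero, so the head is about 4.1 mm short. I measure the angle by code from here on.

{"fn": "jog_arm", "kwargs": {"rows": [[[0.0015, 0, 0, 0], [0.0015, 0, 0, 0], [0.001, 0, 0, 0], [0, 0, 0, 0], [0, 0, 0, 0]]]}}

```text
time_s: 6.0
tcp_pos: [0.5623, 0.0175, 0.1362]
ee_rot: [[0.001, -1.0, 0.006], [-1.0, -0.001, 0.004], [-0.004, -0.006, -1.0]]
wrist_force: [3.0, 10.4, 0.5]
gripper_width: 0.271
gripper_force: 30.0
```

```bash
cat >> h.py <<'E'
def needle(f,hub=None,r=(12,27)):
    g=cv2.cvtColor(cv2.imread('pics/'+f+'.png'),cv2.COLOR_BGR2GRAY).astype(float); 
    if hub is None:
        b=cv2.erode(255*(g[150:270,270:380]<70).astype(np.uint8),None)  # unused fallback
    th=np.arange(-180,180,1.0); rr=np.arange(*r); 
    X=(hub[0]-np.outer(rr,np.cos(np.radians(th)))).astype(np.float32); Y=(hub[1]+np.outer(rr,np.sin(np.radians(th)))).astype(np.float32)
    p=cv2.remap(g.astype(np.float32),X,Y,cv2.INTER_LINEAR).mean(0); k=int(p.argmin()); j=np.arange(k-4,k+5)%360; w=np.clip(p.mean()*0.8-p[j],0,None)+1e-9
    d=((th[j]-th[k]+180)%360-180); a=th[k]+(w*d).sum()/w.sum(); return a, np.radians(a)/.3, p.min()   # deg short of zero, mm short
E
python3 - <<'E'
from h import *
snap('wrist','w3')
print(needle('w2',(322.7,209.7)),needle('w3',(322.7,209.7)))
im=cv2.imread('pics/w3.png'); cv2.imwrite('pics/w3c.png',cv2.resize(im[150:270,260:385],None,fx=3,fy=3,interpolation=cv2.INTER_CUBIC))
E
```

```text
(np.float64(69.24271267436258), np.float64(4.028377730600118), np.float32(27.15215)) (np.float64(11.353286609735264), np.float64(0.6605074408748829), np.float32(29.887566))
```

View pics/w3c.png

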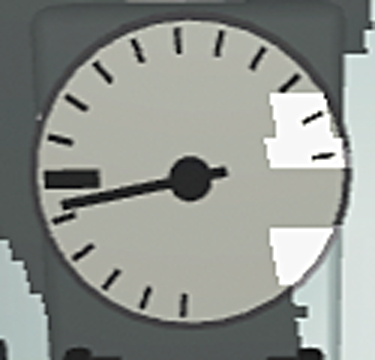

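The needle is about 11° short of the zero mark, with its tip at (283,218) full frame. I advance 0.7 mm.

{"fn": "jog_arm", "kwargs": {"rows": [[[0.0004, 0, 0, 0], [0.0003, 0, 0, 0], [0, 0, 0, 0], [0, 0, 0, 0]]]}}

```text
time_s: 6.55
tcp_pos: [0.5623, 0.017, 0.1362]
ee_rot: [[0.001, -1.0, 0.007], [-1.0, -0.001, 0.004], [-0.004, -0.007, -1.0]]
wrist_force: [3.3, 10.8, 0.4]
gripper_width: 0.272
gripper_force: 30.0
```

```bash
python3 - <<'E'
from h import *
snap('wrist','w4')
print(needle('w4',(322.9,209.5)))
E
```

```text
(np.float64(3.3282986992006176), np.float64(0.1936325693029838), np.float32(30.38099))
```

{"fn": "jog_arm", "kwargs": {"rows": [[[0.0002, 0, 0, 0], [0, 0, 0, 0], [0, 0, 0, 0]]]}}

```text
time_s: 6.98
tcp_pos: [0.5623, 0.0169, 0.1362]
ee_rot: [[0.001, -1.0, 0.007], [-1.0, -0.001, 0.005], [-0.004, -0.007, -1.0]]
wrist_force: [3.6, 11.9, -0.2]
gripper_width: 0.27
gripper_force: 30.0
```

```bash
python3 - <<'E'
from h import *
snap('wrist','w5')
for h in [(322.9,209.5),(322.7,209.7),(323.2,209.3)]: print(needle('w5',h), needle('w5',h,(33,38))[0])
g=cv2.cvtColor(cv2.imread('pics/w5.png'),cv2.COLOR_BGR2GRAY)
b=(g[195:225,308:338]<75).astype(np.uint8); b=cv2.morphologyEx(b,cv2.MORPH_OPEN,np.ones((7,7))); print(np.argwhere(b).mean(0)+[195,308],b.sum())
E
```

```text
(np.float64(0.43477501185908185), np.float64(0.025294184874461237), np.float32(30.452148)) -2.5109743628155154
(np.float64(-0.4031343853474193), np.float64(-0.023453407841053507), np.float32(30.903646)) -2.6553618997350337
(np.float64(-1.672402680696234), np.float64(-0.09729644399109566), np.float32(30.800652)) -1.8343679507920336
[209.14765101 323.        ] 149
```

{"fn": "jog_arm", "kwargs": {"rows": [[[0, 0, 0, 0], [0, 0, 0, 0], [0, 0, 0, 0]]], "claw": 0.5}}

```text
time_s: 7.4
tcp_pos: [0.5592, 0.0133, 0.1348]
ee_rot: [[-0.001, -1.0, -0.002], [-1.0, 0.001, -0.001], [0.001, 0.002, -1.0]]
wrist_force: [-0.5, 0.3, 0.8]
gripper_width: 0.477
gripper_force: 0.0
```

```bash
python3 - <<'E'
from h import *
snap('wrist','w6')
g=cv2.cvtColor(cv2.imread('pics/w6.png'),cv2.COLOR_BGR2GRAY)
b=(g[190:230,303:343]<75).astype(np.uint8); b=cv2.morphologyEx(b,cv2.MORPH_OPEN,np.ones((7,7))); h=(np.argwhere(b).mean(0)+[190,303])[::-1]; print(h,b.sum())
print(needle('w6',h), needle('w6',h,(33,38))[0],sense()['wrist_force'],sense()['tcp_pos'])
im=cv2.imread('pics/w6.png'); cv2.imwrite('pics/w6c.png',cv2.resize(im[0:270,220:420],None,fx=2.2,fy=2.2,interpolation=cv2.INTER_CUBIC))
E
```

```text
[315.         217.85234899] 149
(np.float64(1.5076670003873271), np.float64(0.08771251060141828), np.float32(29.380209)) 1.71414277434341 [ 0.18481412 -0.67338102 -0.70349333] [0.55941129 0.01327218 0.13487197]
```

View pics/w6c.png

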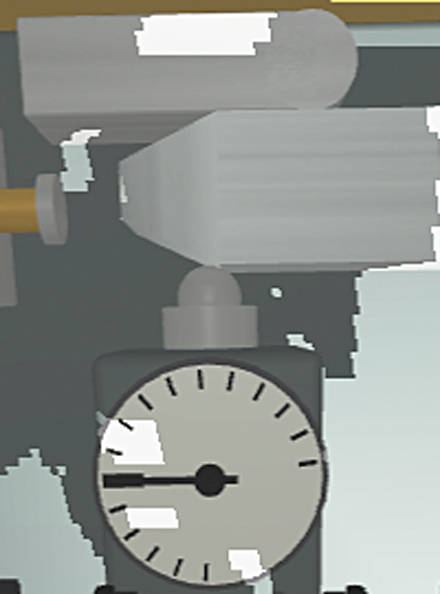

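The needle sits on the long zero mark: hub at (315,218), mark at left, reading within 0.1 mm. The master still lies against the anvil. Next I go above the master's tail with tool x along +x.

{"fn": "jog_arm", "kwargs": {"rows": [[[0, 0, -0.03, 0], [0, 0, -0.03, 0], [0, 0, -0.03, 0], [0.0327, 0.0267, -0.01, -0.1745], [0, 0, 0, -0.1745], [0, 0, 0, -0.1745], [0, 0, 0, -0.1745], [0, 0, 0, -0.1745], [0, 0, 0, -0.1745], [0, 0, 0, -0.1745], [0, 0, 0, -0.1745], [0, 0, 0, -0.1745], [0, 0, 0, 0], [0, 0, 0, 0]]], "claw": 0.75}}

```text
time_s: 9.2
tcp_pos: [0.5332, -0.0191, 0.2351]
ee_rot: [[1.0, -0.003, -0.001], [-0.003, -1.0, -0.0], [-0.001, 0.0, -1.0]]
wrist_force: [-0.3, 0.6, -0.7]
gripper_width: 0.751
gripper_force: 0.0
```

```bash
python3 - <<'E'
from h import *
np.set_printoptions(precision=4,suppress=True)
for n,uv,z in [('farL',(317.7,50),.042),('farR',(418.6,48.6),.042)]: print(n,ray('w6',uv,z))
snap('wrist','w7'); s=sense(); print(s['tcp_pos'],s['ee_rot'],s['joints'])
# predicted pixels of master corners / dot
for p in [(.4630,-.0686,.042),(.4635,-.1003,.042),(.56,-.068,.042),(.56,-.099,.042)]: print(proj('w7',p))
E
```

```text
farL [ 0.5611 -0.099   0.042 ]
farR [ 0.5127 -0.0996  0.042 ]
[ 0.5333 -0.019   0.2352] [[ 1.     -0.0025 -0.0004]
 [-0.0025 -1.     -0.0001]
 [-0.0004  0.0001 -1.    ]] [ 15.3798  16.0919 -17.1823  -0.0014 -56.7464  74.4776]
(np.float64(380.4898730461999), np.float64(306.1955643300005))
(np.float64(416.33350833923976), np.float64(305.606456558243))
(np.float64(384.20461970026656), np.float64(196.9869405727787))
(np.float64(422.1609431200302), np.float64(196.90087307288624))
```

{"fn": "jog_arm", "kwargs": {"rows": [[[-0.035, 0.022, 0, 0], [-0.035, 0.022, 0, 0], [-0.033, 0.0215, 0, 0], [0, 0, 0, 0], [0, 0, 0, 0]]]}}

```text
time_s: 9.88
tcp_pos: [0.4311, -0.0843, 0.2357]
ee_rot: [[1.0, -0.001, 0.002], [-0.001, -1.0, -0.0], [0.002, 0.0, -1.0]]
wrist_force: [-0.9, -1.2, -0.2]
gripper_width: 0.753
gripper_force: 0.0
```

```bash
python3 - <<'E'
from h import *
snap('wrist','w8'); s=sense(); print(s['tcp_pos'],s['ee_rot'])
for p in [(.4630,-.0686,.042),(.4635,-.1003,.042),(.56,-.068,.042),(.56,-.099,.042)]: print(proj('w8',p))
im=cv2.imread('pics/w8.png'); cv2.imwrite('pics/w8c.png',cv2.resize(im[0:270,200:450],None,fx=2.2,fy=2.2,interpolation=cv2.INTER_CUBIC))
E
```

```text
[ 0.43133761 -0.08409076  0.23555257] [[ 9.99999203e-01 -5.48238010e-04  1.13751748e-03]
 [-5.48261374e-04 -9.99999850e-01  2.02282176e-05]
 [ 1.13750621e-03 -2.08518584e-05 -9.99999353e-01]]
(np.float64(305.188671452606), np.float64(191.2158686056224))
(np.float64(344.0686785736867), np.float64(190.59369622339804))
(np.float64(302.62536535247256), np.float64(61.28554655832221))
(np.float64(344.0968636276276), np.float64(61.26730119903408))
```

View pics/w8c.png

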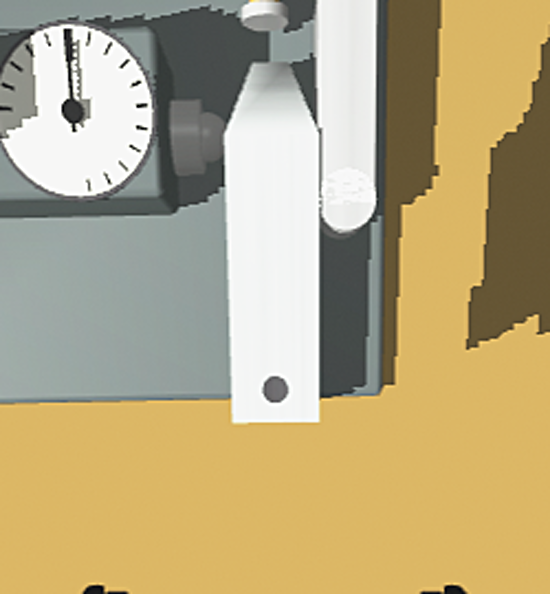

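The crop shows the master's tail edge at (306–345.5,191.6) full frame and its shoulders at about (301–344,61). The axis is about 0.8° yawed, and the needle is still at zero. Next I grip the tail.

{"fn": "jog_arm", "kwargs": {"rows": [[[0.02, 0.0003, 0, -0.014], [0.02, 0.0002, 0.02, 0], [0.007, 0, 0.03, 0], [0, 0, 0.03, 0], [0, 0, 0.03, 0], [0, 0, 0.025, 0], [0, 0, 0.0155, 0], [0, 0, 0, 0], [0, 0, 0, 0]]]}}

```text
time_s: 11.05
tcp_pos: [0.4782, -0.0841, 0.0846]
ee_rot: [[1.0, 0.014, 0.0], [0.014, -1.0, -0.0], [0.0, 0.0, -1.0]]
wrist_force: [0.5, -0.0, -0.2]
gripper_width: 0.749
gripper_force: 0.0
```

{"fn": "jog_arm", "kwargs": {"rows": [[[0, 0, 0, 0], [0, 0, 0, 0], [0, 0, 0, 0], [0, 0, 0, 0]]], "claw": 0.0}}

```text
time_s: 11.55
tcp_pos: [0.4774, -0.0845, 0.0849]
ee_rot: [[1.0, 0.014, 0.0], [0.014, -1.0, 0.0], [0.0, -0.0, -1.0]]
wrist_force: [-0.0, -1.0, 0.5]
gripper_width: 0.379
gripper_force: 0.0
```

{"fn": "jog_arm", "kwargs": {"rows": [[[0, 0, 0, 0], [0, 0, 0, 0]]]}}

```text
time_s: 11.8
tcp_pos: [0.4774, -0.0845, 0.0849]
ee_rot: [[1.0, 0.013, 0.0], [0.013, -1.0, -0.0], [0.0, 0.0, -1.0]]
wrist_force: [0.1, -0.9, 1.7]
gripper_width: 0.362
gripper_force: 30.0
```

{"fn": "jog_arm", "kwargs": {"rows": [[[-0.003, 0, 0, 0], [-0.006, 0, 0, 0], [-0.008, 0, 0, 0], [-0.009, 0, 0, 0], [-0.009, 0, 0, 0], [-0.01, 0, 0, 0], [-0.012, 0, 0, 0], [-0.013, 0, 0, 0], [0, 0, 0, 0]]]}}

```text
time_s: 12.92
tcp_pos: [0.4046, -0.0857, 0.0846]
ee_rot: [[1.0, 0.013, -0.005], [0.013, -1.0, -0.0], [-0.005, 0.0, -1.0]]
wrist_force: [-4.0, 1.4, 4.4]
gripper_width: 0.361
gripper_force: 30.0
```

The master is out. I lift it and carry it to the pad.

{"fn": "jog_arm", "kwargs": {"rows": [[[0, 0, -0.03, 0], [0, 0, -0.04, 0], [0, 0, -0.04, 0.067], [0, 0, -0.005, 0.068], [0.003, -0.0263, 0, 0], [0.006, -0.0526, 0, 0], [0.006, -0.0526, 0, 0], [0.006, -0.0526, 0, 0], [0.006, -0.0526, 0, 0], [0.006, -0.0526, 0, 0], [0.006, -0.0526, 0, 0], [0.003, -0.0263, 0, 0], [0, 0, 0.03, 0], [0, 0, 0.03, 0], [0, 0, 0.02, 0], [0, 0, 0, 0]]]}}

```text
time_s: 14.92
tcp_pos: [0.4919, 0.2734, 0.1169]
ee_rot: [[0.993, -0.122, -0.006], [-0.122, -0.993, -0.005], [-0.006, 0.006, -1.0]]
wrist_force: [-0.3, 1.4, -2.6]
gripper_width: 0.367
gripper_force: 30.0
```

```bash
python3 - <<'E'
from h import *
s=sense(); print(s['tcp_pos'],s['ee_rot'][:,0],s['wrist_force'],s['gripper_width'])
snap('wrist','w9')
im=cv2.imread('pics/w9.png')
for p in [(.6176,.3015,.003),(.612,.2167,.003)]: print(proj('w9',p))
# pad: grey pixels by saturation
hsv=cv2.cvtColor(im,cv2.COLOR_BGR2HSV); 
for r in range(0,270,15): 
    c=np.where((hsv[r,:,1]<60))[0]; print(r,(c.min(),c.max(),len(c)) if len(c) else None)
E
```

```text
[0.49190778 0.27336349 0.11688117] [ 0.99252072 -0.12194847 -0.00558459] [-0.27535766  1.41182978 -2.64993931] 0.3667164381182778
(np.float64(241.16388044724286), np.float64(38.15307163303507))
(np.float64(402.3210178528112), np.float64(28.453278436834182))
0 None
15 None
30 (np.int64(311), np.int64(394), 84)
45 (np.int64(227), np.int64(394), 168)
60 (np.int64(228), np.int64(394), 167)
75 (np.int64(229), np.int64(393), 165)
90 (np.int64(231), np.int64(393), 163)
105 (np.int64(232), np.int64(393), 162)
120 (np.int64(233), np.int64(393), 161)
135 (np.int64(235), np.int64(392), 158)
150 (np.int64(236), np.int64(392), 157)
165 (np.int64(238), np.int64(392), 155)
180 (np.int64(239), np.int64(392), 154)
195 (np.int64(240), np.int64(391), 152)
210 (np.int64(242), np.int64(391), 150)
225 (np.int64(243), np.int64(391), 149)
240 (np.int64(245), np.int64(390), 146)
255 (np.int64(246), np.int64(390), 145)
```

{"fn": "jog_arm", "kwargs": {"rows": [[[0, -0.005, 0.015, 0], [0, 0, 0.015, 0], [0, 0, 0.006, 0], [0, 0, 0.003, 0], [0, 0, 0, 0], [0, 0, 0, 0]]]}}

```text
time_s: 15.72
tcp_pos: [0.4945, 0.2801, 0.0812]
ee_rot: [[0.993, -0.121, 0.001], [-0.121, -0.993, 0.001], [0.001, -0.001, -1.0]]
wrist_force: [0.2, -0.4, -1.7]
gripper_width: 0.366
gripper_force: 30.0
```

{"fn": "jog_arm", "kwargs": {"rows": [[[0, 0, 0.0015, 0], [0, 0, 0.0015, 0], [0, 0, 0.001, 0], [0, 0, 0, 0], [0, 0, 0, 0]]]}}

```text
time_s: 16.35
tcp_pos: [0.4943, 0.28, 0.0767]
ee_rot: [[0.993, -0.121, 0.0], [-0.121, -0.993, -0.0], [0.0, -0.0, -1.0]]
wrist_force: [-0.3, -0.1, -2.8]
gripper_width: 0.364
gripper_force: 30.0
```

{"fn": "jog_arm", "kwargs": {"rows": [[[0, 0, 0.0006, 0], [0, 0, 0, 0], [0, 0, 0, 0]]]}}

```text
time_s: 16.73
tcp_pos: [0.4943, 0.28, 0.0762]
ee_rot: [[0.993, -0.121, 0.0], [-0.121, -0.993, 0.0], [0.0, -0.0, -1.0]]
wrist_force: [0.2, 0.4, -1.6]
gripper_width: 0.365
gripper_force: 30.0
```

{"fn": "jog_arm", "kwargs": {"rows": [[[0, 0, 0, 0], [0, 0, 0, 0], [0, 0, 0, 0], [0, 0, 0, 0], [0, 0, -0.02, 0], [0, 0, -0.04, 0], [0, 0, -0.05, 0], [0, 0, -0.04, 0], [0, 0, 0, 0], [0, 0, 0, 0]]], "claw": 0.7}}

```text
time_s: 17.98
tcp_pos: [0.4937, 0.2796, 0.2256]
ee_rot: [[0.993, -0.121, -0.001], [-0.121, -0.993, -0.0], [-0.001, 0.001, -1.0]]
wrist_force: [-0.4, -0.2, -1.1]
gripper_width: 0.703
gripper_force: 0.0
```

```bash
python3 - <<'E'
from h import *
snap('wrist','w10');snap('top','t1')
im=cv2.imread('pics/w10.png'); a=im[0:270,180:440]; b=cv2.imread('pics/t1.png')[170:310,130:390]
A=cv2.resize(a,None,fx=1.5,fy=1.5); B=cv2.resize(b,None,fx=1.5,fy=1.5); cv2.imwrite('pics/m1.png',np.vstack([A,B]))
s=sense(); print(s['tcp_pos'])
hsv=cv2.cvtColor(im,cv2.COLOR_BGR2HSV)
E
```

```text
[0.49365166 0.27938477 0.22460586]
```

{"fn": "jog_arm", "kwargs": {"rows": [[[0.0011, 0.03, 0, 0], [0.0011, 0.0543, 0, 0], [0.0011, 0.0543, 0, 0], [0.0011, 0.0543, 0, 0], [0.0011, 0.0543, 0, 0], [0.0011, 0.0543, 0, 0], [0.0011, 0.0543, 0, 0], [0.0011, 0.0543, 0, 0], [0.0011, 0.0543, 0, 0], [0.0011, 0.0543, 0, 0], [0.0011, 0.0543, 0, 0], [0.0, 0.0243, 0, 0], [0, 0, 0, -0.093], [0, 0, 0, -0.092], [0, 0, 0, 0], [0, 0, 0, 0]]]}}

```text
time_s: 20.08
tcp_pos: [0.4338, -0.3143, 0.2254]
ee_rot: [[0.998, 0.063, -0.001], [0.063, -0.998, 0.0], [-0.001, -0.001, -1.0]]
wrist_force: [-0.2, 0.1, -0.4]
gripper_width: 0.7
gripper_force: 0.0
```

```bash
python3 - <<'E'
from h import *
snap('wrist','w11'); s=sense(); print(s['tcp_pos'],s['ee_rot'][:,0])
im=cv2.imread('pics/w11.png'); hsv=cv2.cvtColor(im,cv2.COLOR_BGR2HSV)
print(hsv[250,200],hsv[10,200])
for p in [(.4624,-.2908,.03),(.467,-.3346,.03),(.5818,-.3054,.03)]: print(proj('w11',p))
for r in range(60,240,20): print(r,hsv[r,285:380:6].tolist())
E
```

```text
[ 0.43392272 -0.31428866  0.22562962] [ 0.99802255  0.0628485  -0.00102565]
[ 23 130 237] [ 23 130 235]
(np.float64(298.3042225152965), np.float64(192.67523241505444))
(np.float64(351.94246328044846), np.float64(190.4633943022528))
(np.float64(325.3748897262201), np.float64(32.30740539450389))
60 [[23, 129, 235], [23, 130, 235], [23, 129, 235], [25, 70, 247], [25, 73, 247], [25, 73, 247], [25, 72, 247], [24, 72, 247], [25, 73, 246], [25, 76, 246], [26, 70, 250], [20, 124, 115], [20, 124, 115], [20, 124, 115], [21, 121, 116], [23, 130, 236]]
80 [[23, 131, 236], [23, 129, 235], [23, 130, 236], [23, 81, 246], [23, 88, 244], [22, 87, 242], [23, 87, 244], [22, 86, 245], [24, 76, 246], [26, 69, 247], [27, 63, 247], [20, 123, 116], [20, 121, 116], [21, 122, 115], [20, 123, 110], [23, 130, 236]]
100 [[23, 130, 236], [24, 130, 236], [23, 130, 236], [23, 97, 244], [23, 86, 245], [22, 87, 244], [22, 89, 244], [22, 87, 244], [24, 77, 246], [26, 67, 247], [27, 62, 247], [20, 124, 115], [20, 122, 115], [20, 123, 116], [20, 122, 115], [23, 130, 236]]
120 [[23, 130, 236], [24, 130, 236], [23, 131, 2
[... 788 characters left out ...]
80, 246], [24, 78, 246], [22, 88, 244], [21, 90, 242], [24, 77, 246], [24, 73, 246], [26, 69, 247], [20, 132, 95], [19, 123, 112], [24, 130, 248], [23, 130, 236], [23, 130, 236]]
200 [[23, 130, 236], [23, 129, 236], [23, 130, 236], [24, 130, 236], [23, 131, 236], [23, 130, 236], [23, 130, 236], [24, 130, 236], [23, 131, 236], [23, 130, 236], [23, 130, 236], [23, 130, 236], [23, 130, 236], [23, 130, 236], [23, 130, 236], [24, 129, 245]]
220 [[23, 129, 236], [23, 130, 236], [23, 130, 236], [23, 129, 236], [24, 130, 236], [23, 130, 236], [23, 130, 236], [23, 130, 236], [23, 130, 236], [23, 130, 235], [23, 131, 236], [20, 123, 108], [20, 121, 116], [20, 123, 116], [20, 124, 115], [20, 123, 116]]
```

```bash
python3 - <<'E'
from h import *
np.set_printoptions(precision=4,suppress=True)
hsv=cv2.cvtColor(cv2.imread('pics/w11.png'),cv2.COLOR_BGR2HSV)
m=((hsv[...,1]<112)&(hsv[...,2]>150)); m[260:]=0
n,l,st,c=cv2.connectedComponentsWithStats(m.astype(np.uint8)); k=1+np.argmax(st[1:,4]); print(st[k]); m=l==k
L=[];Rr=[]
for r in range(0,200,12):
    q=np.where(m[r])[0]
    if len(q): print(r,q.min(),q.max())
    if len(q) and 75<r<185: L.append(ray('w11',(q.min()-.0,r),.03)); Rr.append(ray('w11',(q.max()+1,r),.03))
L=np.array(L);Rr=np.array(Rr)
for E in (L,Rr): print(np.polyfit(E[:,0],E[:,1],1),E[[0,-1]])
q=np.where(m.any(1))[0]; print(q.min(),q.max(),ray('w11',(325,q.max()+1),.03),ray('w11',(325,q.max()+1),.0),ray('w11',(325,q.min()),.03))
E
```

```text
[    0     0   111   170 11562]
0 32 59
12 34 61
24 35 62
36 37 64
48 39 65
60 33 67
72 11 69
84 0 100
96 0 101
108 0 103
120 0 104
132 0 105
144 0 107
156 0 108
168 75 109
[ 0.3708 -0.2477] [[ 0.5308 -0.0599  0.03  ]
 [ 0.4709 -0.1099  0.03  ]]
[ 0.0236 -0.1495] [[ 0.5357 -0.1369  0.03  ]
 [ 0.4727 -0.1381  0.03  ]]
0 169 [ 0.4821 -0.3115  0.03  ] [ 0.4802 -0.3117  0.    ] [ 0.6027 -0.3038  0.03  ]
```

View pics/m1.png

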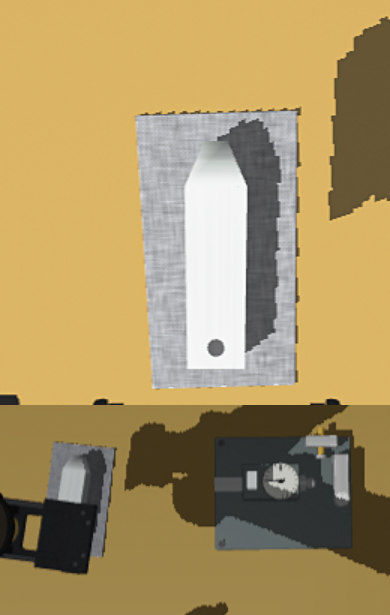

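The mosaic shows the master flat inside the pad with margin on all sides, and the gauge empty. My segmentation picked the gauge instead of the spacer, so I redo it on the spacer's columns.

```bash
python3 - <<'E'
from h import *
np.set_printoptions(precision=4,suppress=True)
hsv=cv2.cvtColor(cv2.imread('pics/w11.png'),cv2.COLOR_BGR2HSV)
m=((hsv[...,1]<112)&(hsv[...,2]>150)); m[260:]=0; m[:,:250]=0; m[:,400:]=0
n,l,st,c=cv2.connectedComponentsWithStats(m.astype(np.uint8)); k=1+np.argmax(st[1:,4]); print(st[k]); m=l==k
L=[];Rr=[]
for r in range(0,200,12):
    q=np.where(m[r])[0]
    if len(q): print(r,q.min(),q.max())
    if len(q) and 75<r<185: L.append(ray('w11',(q.min(),r),.03)); Rr.append(ray('w11',(q.max()+1,r),.03))
L=np.array(L);Rr=np.array(Rr)
for E in (L,Rr): print(np.polyfit(E[:,0],E[:,1],1),E[[0,-1]])
q=np.where(m.any(1))[0]; print(q.min(),q.max(),ray('w11',(325,q.max()+1),.03),ray('w11',(325,q.max()+1),.0),ray('w11',(325,q.min()),.03))
E
```

```text
[ 301   29   50  162 6785]
36 311 335
48 306 341
60 302 346
72 301 347
84 302 347
96 303 347
108 303 348
120 304 348
132 305 348
144 306 349
156 306 349
168 307 349
180 308 349
[ 0.1139 -0.352 ] [[ 0.5454 -0.2899  0.03  ]
 [ 0.4732 -0.2982  0.03  ]]
[ 0.1059 -0.3829] [[ 0.5476 -0.3249  0.03  ]
 [ 0.4754 -0.3323  0.03  ]]
29 190 [ 0.4652 -0.3126  0.03  ] [ 0.4615 -0.3129  0.    ] [ 0.584 -0.305  0.03 ]
```

{"fn": "jog_arm", "kwargs": {"rows": [[[0, 0, 0, -0.047], [0.0231, 0.0027, 0.02, 0], [0.0231, 0.0027, 0.03, 0], [0, 0, 0.03, 0], [0, 0, 0.03, 0], [0, 0, 0.025, 0], [0, 0, 0.0176, 0], [0, 0, 0, 0], [0, 0, 0, 0]]]}}

```text
time_s: 21.25
tcp_pos: [0.4809, -0.3147, 0.0741]
ee_rot: [[0.994, 0.11, 0.001], [0.11, -0.994, -0.0], [0.001, 0.0, -1.0]]
wrist_force: [-0.2, -0.1, 0.8]
gripper_width: 0.706
gripper_force: 0.0
```

{"fn": "jog_arm", "kwargs": {"rows": [[[0, 0, 0, 0], [0, 0, 0, 0], [0, 0, 0, 0], [0, 0, 0, 0], [0, 0, 0, 0], [0, 0, 0, 0]]], "claw": 0.0}}

```text
time_s: 22.0
tcp_pos: [0.4806, -0.3147, 0.0738]
ee_rot: [[0.994, 0.111, 0.0], [0.111, -0.994, -0.0], [0.0, 0.0, -1.0]]
wrist_force: [-0.2, 1.7, 3.2]
gripper_width: 0.401
gripper_force: 30.0
```

{"fn": "jog_arm", "kwargs": {"rows": [[[0, 0, -0.02, 0], [0, 0, -0.036, 0.048], [0, 0, 0, 0.049], [-0.0112, -0.0387, 0, 0], [-0.0112, -0.0387, 0, 0], [-0.0112, -0.0387, 0, 0], [-0.0112, -0.0387, 0, 0], [-0.0112, -0.0387, 0, 0], [-0.0114, -0.0386, 0, 0], [0, 0, 0, 0], [0, 0, 0.02, 0], [0, 0, 0.012, 0], [0, 0, 0, 0], [0, 0, 0, 0]]]}}

```text
time_s: 23.75
tcp_pos: [0.4103, -0.0839, 0.0977]
ee_rot: [[1.0, 0.013, 0.0], [0.013, -1.0, -0.0], [0.0, 0.0, -1.0]]
wrist_force: [0.9, -0.5, -1.0]
gripper_width: 0.398
gripper_force: 30.0
```

```bash
python3 - <<'E'
from h import *
np.set_printoptions(precision=4,suppress=True)
snap('wrist','w12'); s=sense(); print(s['tcp_pos'],s['ee_rot'][:,0],s['wrist_force'],s['gripper_width'])
y=lambda x:-.0830+.0137*(x-.4774)
print('want y',y(s['tcp_pos'][0]))
E
```

```text
[ 0.4104 -0.0838  0.0979] [0.9999 0.0133 0.0009] [ 0.5828  0.2498 -0.5126] 0.3978856639873312
want y -0.08391823449989777
```

{"fn": "jog_arm", "kwargs": {"rows": [[[0, -0.0002, 0.006, 0], [0, 0, 0.004, 0], [0, 0, 0.0015, 0], [0, 0, 0, 0], [0, 0, 0, 0]]]}}

```text
time_s: 24.42
tcp_pos: [0.4101, -0.0833, 0.0861]
ee_rot: [[1.0, 0.014, 0.0], [0.014, -1.0, 0.0], [0.0, -0.0, -1.0]]
wrist_force: [0.0, 0.3, -0.8]
gripper_width: 0.399
gripper_force: 30.0
```

{"fn": "jog_arm", "kwargs": {"rows": [[[0.004, 0, 0, 0], [0.004, 0, 0, 0], [0.004, 0, 0, 0], [0.004, 0, 0, 0], [0.004, 0, 0, 0], [0, 0, 0, 0]]]}}

```text
time_s: 25.18
tcp_pos: [0.4303, -0.0831, 0.086]
ee_rot: [[1.0, 0.014, 0.0], [0.014, -1.0, 0.0], [0.0, -0.0, -1.0]]
wrist_force: [0.4, -0.0, -0.7]
gripper_width: 0.4
gripper_force: 30.0
```

{"fn": "jog_arm", "kwargs": {"rows": [[[0.004, 0, 0, 0], [0.004, 0, 0, 0], [0.004, 0, 0, 0], [0.004, 0, 0, 0], [0.003, 0, 0, 0], [0, 0, 0, 0]]]}}

```text
time_s: 25.92
tcp_pos: [0.4492, -0.0828, 0.086]
ee_rot: [[1.0, 0.014, 0.0], [0.014, -1.0, 0.0], [0.0, -0.0, -1.0]]
wrist_force: [-0.2, -0.1, 0.2]
gripper_width: 0.398
gripper_force: 30.0
```

```bash
python3 - <<'E'
from h import *
print(ray('w6',(250.5,95),.027),ray('w6',(250.5,95),.035),sense()['wrist_force'])
E
```

```text
[ 0.59725053 -0.08081749  0.027     ] [ 0.59568707 -0.0797279   0.035     ] [-0.15912492 -0.07056205  0.21567574]
```

{"fn": "jog_arm", "kwargs": {"rows": [[[0.003, 0, 0, 0], [0.003, 0, 0, 0], [0.003, 0, 0, 0], [0, 0, 0, 0]]]}}

```text
time_s: 26.42
tcp_pos: [0.4582, -0.0827, 0.086]
ee_rot: [[1.0, 0.014, 0.0], [0.014, -1.0, 0.0], [0.0, -0.0, -1.0]]
wrist_force: [-0.3, 0.3, -0.5]
gripper_width: 0.399
gripper_force: 30.0
```

{"fn": "jog_arm", "kwargs": {"rows": [[[0.003, 0, 0, 0], [0.003, 0, 0, 0], [0.003, 0, 0, 0], [0.003, 0, 0, 0], [0, 0, 0, 0]]]}}

```text
time_s: 27.05
tcp_pos: [0.47, -0.0827, 0.0859]
ee_rot: [[1.0, 0.013, -0.0], [0.013, -1.0, -0.0], [-0.0, 0.0, -1.0]]
wrist_force: [-2.1, -3.1, -0.0]
gripper_width: 0.398
gripper_force: 30.0
```

{"fn": "jog_arm", "kwargs": {"rows": [[[0.003, 0, 0, 0], [0.003, 0, 0, 0], [0.003, 0, 0, 0], [0.003, 0, 0, 0], [0, 0, 0, 0], [0, 0, 0, 0]]]}}

```text
time_s: 27.8
tcp_pos: [0.4828, -0.0824, 0.0861]
ee_rot: [[1.0, 0.014, 0.002], [0.014, -1.0, 0.0], [0.002, -0.0, -1.0]]
wrist_force: [0.3, -4.9, -2.2]
gripper_width: 0.396
gripper_force: 30.0
```

{"fn": "jog_arm", "kwargs": {"rows": [[[0.001, 0, 0, 0], [0.001, 0, 0, 0], [0.001, 0, 0, 0], [0, 0, 0, 0]]]}}

```text
time_s: 28.3
tcp_pos: [0.4851, -0.0823, 0.0861]
ee_rot: [[1.0, 0.014, 0.0], [0.014, -1.0, 0.0], [0.0, -0.0, -1.0]]
wrist_force: [-1.1, -5.2, -0.1]
gripper_width: 0.402
gripper_force: 30.0
```

{"fn": "jog_arm", "kwargs": {"rows": [[[0.0005, 0, 0, 0], [0.0005, 0, 0, 0], [0.0005, 0, 0, 0], [0, 0, 0, 0]]]}}

```text
time_s: 28.8
tcp_pos: [0.4866, -0.0823, 0.0861]
ee_rot: [[1.0, 0.014, 0.0], [0.014, -1.0, 0.0], [0.0, -0.0, -1.0]]
wrist_force: [-1.0, -4.4, -0.9]
gripper_width: 0.399
gripper_force: 30.0
```

{"fn": "jog_arm", "kwargs": {"rows": [[[0, 0.0006, 0, 0], [0.0005, 0, 0, 0], [0.0005, 0, 0, 0], [0.0005, 0, 0, 0], [0, 0, 0, 0]]]}}

```text
time_s: 29.42
tcp_pos: [0.4878, -0.0828, 0.086]
ee_rot: [[1.0, 0.014, -0.001], [0.014, -1.0, 0.0], [-0.001, -0.0, -1.0]]
wrist_force: [-1.7, -2.4, -0.6]
gripper_width: 0.401
gripper_force: 30.0
```

{"fn": "jog_arm", "kwargs": {"rows": [[[0.0005, 0, 0, 0], [0.0005, 0, 0, 0], [0, 0, 0, 0]]]}}

```text
time_s: 29.8
tcp_pos: [0.489, -0.0828, 0.086]
ee_rot: [[1.0, 0.014, -0.0], [0.014, -1.0, 0.0], [-0.0, -0.0, -1.0]]
wrist_force: [-2.1, -2.1, -0.3]
gripper_width: 0.404
gripper_force: 30.0
```

{"fn": "jog_arm", "kwargs": {"rows": [[[0.0005, 0, 0, 0], [0.0005, 0, 0, 0], [0, 0, 0, 0]]]}}

```text
time_s: 30.18
tcp_pos: [0.49, -0.0828, 0.086]
ee_rot: [[1.0, 0.014, 0.0], [0.014, -1.0, 0.0], [0.0, -0.0, -1.0]]
wrist_force: [-2.5, -2.0, -1.4]
gripper_width: 0.4
gripper_force: 30.0
```

Now against the anvil. I creep to the stop.

{"fn": "jog_arm", "kwargs": {"rows": [[[0.0005, 0, 0, 0], [0.0005, 0, 0, 0], [0, 0, 0, 0]]]}}

```text
time_s: 30.55
tcp_pos: [0.491, -0.0829, 0.086]
ee_rot: [[1.0, 0.014, 0.0], [0.014, -1.0, -0.0], [0.0, 0.0, -1.0]]
wrist_force: [-2.0, -2.7, -0.8]
gripper_width: 0.403
gripper_force: 30.0
```

{"fn": "jog_arm", "kwargs": {"rows": [[[0.0005, 0, 0, 0], [0.0005, 0, 0, 0], [0, 0, 0, 0]]]}}

```text
time_s: 30.92
tcp_pos: [0.492, -0.0828, 0.086]
ee_rot: [[1.0, 0.014, 0.0], [0.014, -1.0, 0.0], [0.0, -0.0, -1.0]]
wrist_force: [-2.9, -1.4, -1.2]
gripper_width: 0.399
gripper_force: 30.0
```

{"fn": "jog_arm", "kwargs": {"rows": [[[0.0005, 0, 0, 0], [0.0003, 0, 0, 0], [0, 0, 0, 0]]]}}

```text
time_s: 31.3
tcp_pos: [0.4928, -0.0828, 0.086]
ee_rot: [[1.0, 0.014, 0.0], [0.014, -1.0, -0.0], [0.0, 0.0, -1.0]]
wrist_force: [-2.9, -0.7, -0.7]
gripper_width: 0.402
gripper_force: 30.0
```

{"fn": "jog_arm", "kwargs": {"rows": [[[0.0004, 0, 0, 0], [0.0003, 0, 0, 0], [0, 0, 0, 0]]]}}

```text
time_s: 31.68
tcp_pos: [0.4936, -0.0828, 0.0861]
ee_rot: [[1.0, 0.014, 0.0], [0.014, -1.0, 0.0], [0.0, -0.0, -1.0]]
wrist_force: [-3.3, -0.9, -0.8]
gripper_width: 0.4
gripper_force: 30.0
```

{"fn": "jog_arm", "kwargs": {"rows": [[[0.0004, 0, 0, 0], [0.0003, 0, 0, 0], [0, 0, 0, 0]]]}}

```text
time_s: 32.05
tcp_pos: [0.4942, -0.0828, 0.086]
ee_rot: [[1.0, 0.014, 0.0], [0.014, -1.0, 0.0], [0.0, -0.0, -1.0]]
wrist_force: [-3.1, -0.7, -0.1]
gripper_width: 0.4
gripper_force: 30.0
```

{"fn": "jog_arm", "kwargs": {"rows": [[[0.0004, 0, 0, 0], [0.0003, 0, 0, 0], [0, 0, 0, 0]]]}}

```text
time_s: 32.42
tcp_pos: [0.495, -0.0828, 0.0861]
ee_rot: [[1.0, 0.014, 0.0], [0.014, -1.0, 0.0], [0.0, -0.0, -1.0]]
wrist_force: [-2.7, -0.6, -0.6]
gripper_width: 0.401
gripper_force: 30.0
```

{"fn": "jog_arm", "kwargs": {"rows": [[[0.0004, 0, 0, 0], [0.0003, 0, 0, 0], [0, 0, 0, 0]]]}}

```text
time_s: 32.8
tcp_pos: [0.4952, -0.0828, 0.086]
ee_rot: [[1.0, 0.014, -0.001], [0.014, -1.0, -0.0], [-0.001, 0.0, -1.0]]
wrist_force: [-4.0, -0.3, 0.0]
gripper_width: 0.398
gripper_force: 30.0
```

{"fn": "jog_arm", "kwargs": {"rows": [[[0.0003, 0, 0, 0], [0.0002, 0, 0, 0], [0, 0, 0, 0]]]}}

```text
time_s: 33.17
tcp_pos: [0.4953, -0.0828, 0.086]
ee_rot: [[1.0, 0.014, -0.002], [0.014, -1.0, -0.0], [-0.002, 0.0, -1.0]]
wrist_force: [-6.5, -0.5, 1.4]
gripper_width: 0.402
gripper_force: 30.0
```

{"fn": "jog_arm", "kwargs": {"rows": [[[0.0003, 0, 0, 0], [0, 0, 0, 0], [0, 0, 0, 0]]]}}

```text
time_s: 33.55
tcp_pos: [0.4954, -0.0828, 0.0859]
ee_rot: [[1.0, 0.014, -0.002], [0.014, -1.0, -0.0], [-0.002, 0.0, -1.0]]
wrist_force: [-5.8, -0.8, 1.7]
gripper_width: 0.403
gripper_force: 30.0
```

{"fn": "jog_arm", "kwargs": {"rows": [[[0.0004, 0, 0, 0], [0.0004, 0, 0, 0], [0, 0, 0, 0], [0, 0, 0, 0]]]}}

```text
time_s: 34.05
tcp_pos: [0.4955, -0.0829, 0.0859]
ee_rot: [[1.0, 0.013, -0.004], [0.013, -1.0, -0.0], [-0.004, 0.0, -1.0]]
wrist_force: [-8.2, 1.3, 2.7]
gripper_width: 0.398
gripper_force: 30.0
```

{"fn": "jog_arm", "kwargs": {"rows": [[[0.0004, 0, 0, 0], [0.0002, 0, 0, 0], [0, 0, 0, 0], [0, 0, 0, 0]]]}}

```text
time_s: 34.55
tcp_pos: [0.4955, -0.0829, 0.0858]
ee_rot: [[1.0, 0.013, -0.005], [0.013, -1.0, -0.0], [-0.005, 0.0, -1.0]]
wrist_force: [-8.4, -0.0, 4.3]
gripper_width: 0.4
gripper_force: 30.0
```

{"fn": "jog_arm", "kwargs": {"rows": [[[0.0004, 0, 0, 0], [0.0002, 0, 0, 0], [0, 0, 0, 0], [0, 0, 0, 0]]]}}

```text
time_s: 35.05
tcp_pos: [0.4956, -0.0829, 0.0858]
ee_rot: [[1.0, 0.013, -0.006], [0.013, -1.0, -0.0], [-0.006, 0.0, -1.0]]
wrist_force: [-9.7, 1.1, 5.1]
gripper_width: 0.397
gripper_force: 30.0
```

{"fn": "jog_arm", "kwargs": {"rows": [[[0, 0, 0, 0], [0, 0, 0, 0], [0, 0, 0, 0], [0, 0, 0, 0]]], "claw": 0.7}}

```text
time_s: 35.55
tcp_pos: [0.499, -0.0826, 0.0862]
ee_rot: [[1.0, 0.014, 0.001], [0.014, -1.0, 0.0], [0.001, -0.0, -1.0]]
wrist_force: [0.8, -0.2, -0.2]
gripper_width: 0.686
gripper_force: 0.0
```

{"fn": "jog_arm", "kwargs": {"rows": [[[0, 0, -0.02, 0], [0, 0, -0.04, 0], [0, 0, -0.04, 0], [0, 0, -0.05, 0], [-0.03, 0, 0, 0], [-0.035, 0, 0, 0], [0, 0, 0, 0], [0, 0, 0, 0]]]}}

```text
time_s: 36.55
tcp_pos: [0.4341, -0.0836, 0.2365]
ee_rot: [[1.0, 0.014, 0.002], [0.014, -1.0, -0.0], [0.002, 0.0, -1.0]]
wrist_force: [-0.4, 0.5, -0.2]
gripper_width: 0.703
gripper_force: 0.0
```

```bash
python3 - <<'E'
from h import *
np.set_printoptions(precision=4,suppress=True)
snap('wrist','w13'); s=sense(); print(s['tcp_pos'],s['ee_rot'][:,0])
im=cv2.imread('pics/w13.png'); g=cv2.cvtColor(im,cv2.COLOR_BGR2GRAY)
# dial: expected hub (gauge x20, y 60ish)
hub0=proj('w13',(.5625,-.021,.065)); w8hub=(200+73/2.2,110/2.2); print(hub0,ray('w8',w8hub,.065)); hp=proj('w13',ray('w8',w8hub,.065)); print(hp)
x,y=map(int,hp); b=(g[y-20:y+20,x-20:x+20]<75).astype(np.uint8); b=cv2.morphologyEx(b,cv2.MORPH_OPEN,np.ones((6,6))); h=(np.argwhere(b).mean(0)+[y-20,x-20])[::-1]; print(h,b.sum())
# needle: angle from +x (image up); helper measures from image left, ccw
print(needle('w13',h), needle('w8',(w8hub[0],w8hub[1]))) 
hsv=cv2.cvtColor(im,cv2.COLOR_BGR2HSV)
for p in [(.4805,-.0655,.042),(.4805,-.1005,.042)]: print(proj('w13',p))
u=int(proj('w13',(.48,-.083,.042))[0]); print([ (r,im[r,u].tolist()) for r in range(150,240,4)])
E
```

```text
[ 0.4343 -0.0835  0.2363] [0.9999 0.0139 0.0012]
(np.float64(235.99926567389195), np.float64(52.9173875917044)) [ 0.562 -0.022  0.065]
(np.float64(237.53485647274897), np.float64(53.765120836796825))
[238.0909  54.8961] 77
(np.float64(-146.00967556726732), np.float64(-8.494498594725115), np.float32(37.9153)) (np.float64(-84.02472173040759), np.float64(-4.888360157558799), np.float32(41.653645))
(np.float64(302.8987547470213), np.float64(172.8684328076707))
(np.float64(346.2321811006185), np.float64(173.52066212558057))
[(150, [136, 194, 230]), (154, [137, 193, 230]), (158, [137, 193, 230]), (162, [138, 196, 231]), (166, [139, 197, 230]), (170, [139, 196, 231]), (174, [66, 121, 199]), (178, [152, 156, 143]), (182, [143, 140, 125]), (186, [103, 188, 224]), (190, [104, 188, 223]), (194, [103, 187, 222]), (198, [103, 187, 223]), (202, [104, 187, 223]), (206, [104, 187, 223]), (210, [103, 187, 223]), (214, [104, 187, 223]), (218, [103, 187, 223]), (222, [103, 187, 222]), (226, [104, 188, 223]), (230, [103, 187, 223]), (234, [104, 187, 223]), (238, [104, 187, 223])]
```

{"fn": "jog_arm", "kwargs": {"rows": [[[0.0323, -0.02, 0.015, 0], [0.0323, -0.02, 0.02, 0], [0.0323, -0.02, 0.02, 0], [0, 0, 0, 0], [0, 0, 0, 0], [0, 0, 0, 0]]]}}

```text
time_s: 37.35
tcp_pos: [0.5292, -0.0227, 0.1816]
ee_rot: [[1.0, 0.013, 0.001], [0.013, -1.0, 0.0], [0.001, -0.0, -1.0]]
wrist_force: [-0.2, 0.2, -0.0]
gripper_width: 0.696
gripper_force: 0.0
```

```bash
python3 - <<'E'
from h import *
np.set_printoptions(precision=4,suppress=True)
snap('wrist','w14'); s=sense(); print(s['tcp_pos'])
g=cv2.cvtColor(cv2.imread('pics/w14.png'),cv2.COLOR_BGR2GRAY)
hp=proj('w14',(.562,-.022,.065)); x,y=map(int,hp); print(hp)
b=(g[y-30:y+30,x-30:x+30]<75).astype(np.uint8); b=cv2.morphologyEx(b,cv2.MORPH_OPEN,np.ones((8,8))); h=(np.argwhere(b).mean(0)+[y-30,x-30])[::-1]; print(h,b.sum())
# radial scan: darkness at inner radii (needle) and zero-mark/tick radii
for r in [(10,18),(14,24),(18,28)]: print('needle',r,needle('w14',h,r))
th=np.arange(-180,180,2.); rr=np.arange(30,35)
for r0 in (30,34,38,42):
    X=(h[0]-np.outer(np.arange(r0,r0+3),np.cos(np.radians(th)))).astype(np.float32);Y=(h[1]+np.outer(np.arange(r0,r0+3),np.sin(np.radians(th)))).astype(np.float32)
    p=cv2.remap(g.astype(np.float32),X,Y,1).mean(0); print(r0,[(int(t),int(v)) for t,v in zip(th,p) if v<90])
E
```

```text
[ 0.5292 -0.0227  0.1817]
(np.float64(324.1007374030201), np.float64(204.91046756194763))
[324.5 204.5] 64
needle (10, 18) (np.float64(-147.0628224654218), np.float64(-8.555768197658317), np.float32(25.739746))
needle (14, 24) (np.float64(-148.25800880751572), np.float64(-8.625301320473005), np.float32(26.400293))
needle (18, 28) (np.float64(-149.2238397557902), np.float64(-8.681491087356502), np.float32(27.18877))
30 [(-174, 88), (-152, 55), (-150, 24), (-90, 74), (-88, 53), (-86, 57), (-84, 35), (96, 70), (114, 61), (132, 44), (150, 55), (152, 80), (168, 64), (170, 77)]
34 [(-174, 33), (-156, 34), (-138, 50), (-122, 87), (-120, 67), (-104, 59), (-90, 76), (-88, 56), (-86, 56), (-84, 65), (-38, 83), (-22, 53), (-6, 55), (132, 76), (150, 82), (168, 58)]
38 [(-104, 69), (-88, 80), (-86, 69), (-54, 44), (-38, 33), (-22, 45), (-6, 69), (148, 66), (150, 72), (152, 68), (154, 69), (156, 73), (158, 70), (160, 73), (162, 74), (164, 80), (166, 74), (168, 85), (170, 81), (172, 84), (174, 86), (176, 81), (178, 89)]
42 [(-164, 88), (-162, 77), (-160, 73), (-158, 74), (-156, 73), (-154, 76), (-152, 78), (-150, 79), (-148, 79), (-146, 78), (-144, 76), (-142, 77), (-140, 77), (-138, 75), (-136, 75), (-134, 74), (-132, 73), (-130, 73), (-128, 71), (-126, 71), (-124, 69), (-122, 69), (-120, 68), (-118, 68), (-116, 66), (-114, 66), (-112, 71), (-110, 64), (-108, 70), (-106, 66), (-104, 71), (-102, 75), (-100, 74), (-98, 82), (-96, 81), (-94, 78), (-92, 72), (-20, 87), (-16, 88), (-14, 81), (-12, 85), (-10, 84), (-8, 76), (-6, 82), (-4, 79), (-2, 76), (0, 78), (2, 72), (4, 74), (6, 70), (8, 72), (10, 69), (12, 67), (14, 88), (152, 72), (154, 73), (156, 72), (158, 77), (160, 85), (162, 70), (164, 72), (166, 74), (168, 74), (170, 86)]
```

```bash
cat > d.py <<'E'
from h import *
def dial(f,c0):
    # rectify the dial plane z=.065: 20 px/mm, up = world +x, left = world +y
    N=700; P=np.float32([proj(f,(c0[0]+a*.0175,c0[1]+b*.0175,.065)) for a,b in [(1,1),(1,-1),(-1,-1),(-1,1)]])
    H=cv2.getPerspectiveTransform(P,np.float32([[0,0],[N,0],[N,N],[0,N]]))
    w=cv2.warpPerspective(cv2.cvtColor(cv2.imread('pics/'+f+'.png'),cv2.COLOR_BGR2GRAY),H,(N,N),flags=cv2.INTER_CUBIC)
    k=((w<80)*255).astype(np.uint8)
    # hub: best dark disc
    s=cv2.GaussianBlur(k.astype(np.float32),(0,0),22); s[:200]=0;s[500:]=0;s[:,:200]=0;s[:,500:]=0
    hy,hx=np.unravel_index(s.argmax(),s.shape)
    hy,hx=float(hy),float(hx)
    th=np.arange(-180,180,.5); out={}
    for r0,r1 in ((80,130),(130,190),(190,215),(215,235),(235,250)):
        rr=np.arange(r0,r1,2); X=(hx+np.outer(rr,np.sin(np.radians(th)))).astype(np.float32);Y=(hy-np.outer(rr,np.cos(np.radians(th)))).astype(np.float32)
        p=cv2.remap(w.astype(np.float32),X,Y,1).mean(0); q=cv2.GaussianBlur(p[None],(0,0),3)[0]
        mins=[(float(th[i]),int(q[i])) for i in range(len(th)) if q[i]==q[np.arange(i-10,i+11)%len(th)].min() and q[i]<150]
        out[r0]=mins
    return (hx,hy),out
if __name__=='__main__':
    for f in ('w14','w8','w13'):
        h,o=dial(f,(.562,-.022)); print(f,h)
        for k in o: print('  ',k,o[k])
E
python3 d.py
```

```text
w14 (338.0, 337.0)
   80 [(-169.5, 149), (-118.0, 76), (63.5, 19)]
   130 [(-173.5, 146), (9.5, 149), (61.5, 20)]
   190 [(-175.0, 148), (61.0, 21)]
   215 [(-176.0, 148), (61.0, 27)]
   235 [(-176.5, 149), (61.5, 25)]
w8 (343.0, 351.0)
   80 [(-180.0, 64), (-1.5, 22), (26.0, 148), (60.0, 139)]
   130 [(-1.5, 28), (19.0, 131)]
   190 [(-1.5, 35), (15.5, 139)]
   215 [(-1.0, 42), (13.5, 125)]
   235 [(-94.0, 128), (-83.0, 138), (-1.5, 52), (12.5, 135)]
w13 (344.0, 351.0)
   80 [(-119.0, 56), (64.0, 28), (110.0, 149)]
   130 [(63.0, 31)]
   190 [(63.0, 27)]
   215 [(62.5, 31)]
   235 [(-95.5, 123), (-80.0, 134), (62.0, 33)]
```

```bash
python3 - <<'E'
from h import *
np.set_printoptions(precision=4,suppress=True)
for f in ('w8','w13'):
    im=cv2.imread('pics/'+f+'.png').astype(int); L=[];R=[]
    print(f)
    for x in np.arange(.485,.562,.008):
        c=proj(f,(x,-.083,.042)); r=int(round(c[1])); row=im[r]
        d=np.abs(np.diff(row,axis=0)).sum(1)
        l=[int(u) for u in range(int(c[0])-32,int(c[0])-8) if d[u]>60]; q=[int(u) for u in range(int(c[0])+8,int(c[0])+32) if d[u]>60]
        yl=[round(float(ray(f,(u+1,r),.042)[1])*1000,1) for u in l]; yr=[round(float(ray(f,(u+1,r),.042)[1])*1000,1) for u in q]
        print(round(float(x),3),yl,yr)
E
```

```text
w8
0.485 [-67.9, -68.7] [-100.8, -101.6]
0.493 [-68.1, -68.9] [-100.6, -101.4]
0.501 [-68.2, -69.0] [-100.5, -101.3]
0.509 [-67.5, -68.3] [-100.4, -101.2]
0.517 [-67.6, -68.4] [-100.3, -101.1]
0.525 [-67.7, -68.5] [-100.2, -101.0]
0.533 [-67.1, -67.9] [-100.1, -100.8, -101.6, -102.4]
0.541 [-61.1, -61.9, -67.2, -68.0] [-100.0, -100.7, -101.5]
0.549 [-67.4, -68.1] [-99.8, -100.6, -101.3]
0.557 [-67.5, -68.2] [-99.7, -100.5, -101.2]
w13
0.485 [-65.6, -66.4] [-101.0, -104.2, -105.0]
0.493 [-65.6] [-100.7]
0.501 [-64.8, -65.6] [-100.5]
0.509 [-65.6] [-100.2, -101.0]
0.517 [-64.8, -65.6] [-100.0, -100.8]
0.525 [-64.8] [-99.7, -100.5]
0.533 [-64.8, -65.6] [-100.3, -101.8, -102.6]
0.541 [-61.0, -61.8, -64.8] [-100.0, -100.8, -101.5]
0.549 [-64.1, -64.8] [-99.8, -100.5, -101.3]
0.557 [-64.1, -64.8] [-99.5, -101.0, -101.8]
```

The dial shows about 3.7 mm, and the edges show the spacer yawed about 0.7° off the anvil, jammed by being pressed while gripped. I will draw it back a few mm, release it so it settles on the anvil, and push it home from the tail.

{"fn": "jog_arm", "kwargs": {"rows": [[[-0.0172, 0.0299, 0, 0.004], [-0.0172, 0.0299, 0, 0], [0, 0, 0.02, 0], [0, 0, 0.03, 0], [0, 0, 0.027, 0], [0, 0, 0.0185, 0], [0, 0, 0, 0], [0, 0, 0, 0]]]}}

```text
time_s: 38.4
tcp_pos: [0.4963, -0.0826, 0.0867]
ee_rot: [[1.0, 0.01, 0.002], [0.01, -1.0, 0.0], [0.002, -0.0, -1.0]]
wrist_force: [-0.1, -0.1, 0.8]
gripper_width: 0.703
gripper_force: 0.0
```

{"fn": "jog_arm", "kwargs": {"rows": [[[0, 0, 0, 0], [0, 0, 0, 0], [0, 0, 0, 0], [0, 0, 0, 0], [0, 0, 0, 0]]], "claw": 0.0}}

```text
time_s: 39.02
tcp_pos: [0.4958, -0.0826, 0.0858]
ee_rot: [[1.0, 0.01, 0.0], [0.01, -1.0, -0.0], [0.0, 0.0, -1.0]]
wrist_force: [-0.9, -0.5, 3.1]
gripper_width: 0.399
gripper_force: 30.0
```

{"fn": "jog_arm", "kwargs": {"rows": [[[-0.001, 0, 0, 0], [-0.001, 0, 0, 0], [-0.001, 0, 0, 0], [-0.001, 0, 0, 0], [0, 0, 0, 0]]]}}

```text
time_s: 39.65
tcp_pos: [0.4921, -0.0826, 0.0858]
ee_rot: [[1.0, 0.01, 0.001], [0.01, -1.0, 0.0], [0.001, 0.0, -1.0]]
wrist_force: [3.6, -2.3, 2.1]
gripper_width: 0.4
gripper_force: 30.0
```

{"fn": "jog_arm", "kwargs": {"rows": [[[0, 0, 0, 0], [0, 0, 0, 0], [0, 0, 0, 0], [0, 0, 0, 0]]], "claw": 0.6}}

```text
time_s: 40.15
tcp_pos: [0.4913, -0.0825, 0.0854]
ee_rot: [[1.0, 0.01, -0.001], [0.01, -1.0, -0.0], [-0.001, 0.0, -1.0]]
wrist_force: [-0.3, 0.1, -0.8]
gripper_width: 0.596
gripper_force: 0.0
```

{"fn": "jog_arm", "kwargs": {"rows": [[[0, 0, -0.02, 0], [0, 0, -0.04, 0], [-0.02, 0, -0.045, 0], [-0.037, 0.0005, -0.045, 0], [0, 0, 0, 0], [0, 0, 0, 0]]], "claw": 0.6}}

```text
time_s: 40.9
tcp_pos: [0.4345, -0.0836, 0.2353]
ee_rot: [[1.0, 0.01, 0.0], [0.01, -1.0, 0.0], [0.0, -0.0, -1.0]]
wrist_force: [0.2, -0.3, 0.4]
gripper_width: 0.603
gripper_force: 0.0
```

```bash
python3 - <<'E'
from h import *
from d import dial
snap('wrist','w15'); print(sense()['tcp_pos']); h,o=dial('w15',(.562,-.022)); print(h,o[130],o[190])
im=cv2.imread('pics/w15.png')
u=proj('w15',(.477,-.083,.042))[0]
c=[int(np.abs(im[r+1,int(u)].astype(int)-im[r-1,int(u)]).sum()) for r in range(150,230)]; k=[150+i for i,v in enumerate(c) if v>120]; print([(r,float(ray('w15',(u,r),.042)[0])) for r in k])
E
```

```text
[ 0.43457452 -0.08358105  0.23467952]
(345.0, 350.0) [(64.5, 32)] [(64.0, 33)]
[(177, 0.47763830655894124), (179, 0.4760412968613384), (184, 0.47202919122589426), (185, 0.4712233944601992)]
```

```bash
python3 - <<'E'
from h import *
from scipy.ndimage import gaussian_filter1d
# subpixel edges of bar (left,right) and of anvil outer (right) at top height, by strongest gradient near expected
def edges(f,lo,hi,xs,z):
    g=cv2.cvtColor(cv2.imread('pics/'+f+'.png'),cv2.COLOR_BGR2GRAY).astype(np.float32); out=[]
    for x in xs:
        ys=np.arange(lo,hi,.0001); uv=np.array([proj(f,(x,y,z)) for y in ys],np.float32)
        p=gaussian_filter1d(cv2.remap(g,uv[None,:,0],uv[None,:,1],1)[0],5); d=np.abs(np.gradient(p)); i=int(d.argmax()); out.append((x,ys[i]*1000,d[i]))
    return np.array(out)
xs=np.arange(.49,.526,.004); xs2=np.arange(.49,.558,.004)
for f in ('w8','w13','w15'):
    for n,lo,hi,X in (('L',-.071,-.0625,np.arange(.49,.536,.004)),('R',-.1035,-.098,xs)):
        e=edges(f,lo,hi,X,.042); p=np.polyfit(e[:,0]-.5,e[:,1],1); print(f,n,p.round(2),np.std(e[:,1]-np.polyval(p,e[:,0]-.5)).round(2))
    e=edges(f,-.125,-.110,np.arange(.535,.565,.004),.040); print(f,'anvil back',np.polyfit(e[:,0]-.5,e[:,1],1).round(2), e[:,1].round(1))
    e=edges(f,-.134,-.126,np.arange(.49,.56,.006),.012); print(f,'bed -y edge',np.polyfit(e[:,0]-.5,e[:,1],1).round(2))
E
```

```text
w8 L [ 14.16 -67.9 ] 0.06
w8 R [  12.88 -100.21] 0.03
w8 anvil back [   4.46 -119.21] [-118.3 -119.6 -119.4 -119.  -119.  -118.9 -118.9 -118.8]
w8 bed -y edge [  97.14 -133.61]
w13 L [ 16.08 -65.08] 0.07
w13 R [  13.33 -100.19] 0.08
w13 anvil back [   8.93 -119.41] [-118.2 -119.8 -119.4 -119.  -119.  -118.9 -118.8 -118.7]
w13 bed -y edge [  96.68 -133.53]
w15 L [ 10.49 -64.64] 0.06
w15 R [  5.61 -99.75] 0.1
w15 anvil back [   1.19 -118.93] [-118.2 -119.5 -119.1 -119.  -118.8 -118.8 -118.8 -118.8]
w15 bed -y edge [  95.51 -133.54]
```

```bash
python3 - <<'E'
from h import *
np.set_printoptions(precision=4,suppress=True)
print('ball',ray('w6',(315,132),.026),'hub w6',ray('w6',(315,217.9),.065),'post?')
# tail from w8 edge
print('tail w8',ray('w8',(325.7,191.6),.042))
# head shift w8->w13,w15 : rectified patches at z=.061/.065, phase correlation; reference: bed/anvil patches
def rect(f,x0,x1,y0,y1,z,s=10):
    P=np.float32([proj(f,p) for p in [(x1,y1,z),(x1,y0,z),(x0,y0,z),(x0,y1,z)]]); W=int((y1-y0)*1000*s);Hh=int((x1-x0)*1000*s)
    return cv2.warpPerspective(cv2.imread('pics/'+f+'.png',0),cv2.getPerspectiveTransform(P,np.float32([[0,0],[W,0],[W,Hh],[0,Hh]])),(W,Hh),flags=cv2.INTER_CUBIC)
for n,reg in (('head-front edges',(.536,.556,-.045,.005,.061)),('anvil end',(.520,.560,-.125,-.112,.04)),('bed front edge',(.46,.475,-.06,0.0,.012)),('bed corner',(.458,.49,-.135,-.110,.012))):
    a=rect('w8',*reg)
    for f in ('w13','w15'):
        b=rect(f,*reg); (dx,dy),r=cv2.phaseCorrelate(a.astype(np.float64),b.astype(np.float64),cv2.createHanningWindow(a.shape[::-1],cv2.CV_64F)); print(n,f,'dy_world %.2f mm dx %.2f mm r %.2f'%(-dx/10,-dy/10,r))
E
```

```text
ball [ 0.563  -0.0619  0.026 ] hub w6 [ 0.5623 -0.0216  0.065 ] post?
tail w8 [ 0.4627 -0.0853  0.042 ]
head-front edges w13 dy_world -0.16 mm dx -0.16 mm r 0.54
head-front edges w15 dy_world -0.10 mm dx -0.07 mm r 0.69
anvil end w13 dy_world -0.34 mm dx 0.81 mm r 0.29
anvil end w15 dy_world -0.54 mm dx 0.56 mm r 0.38
bed front edge w13 dy_world 0.01 mm dx -0.00 mm r 0.15
bed front edge w15 dy_world 0.02 mm dx -0.00 mm r 0.16
bed corner w13 dy_world 0.10 mm dx 0.17 mm r 0.39
bed corner w15 dy_world 0.34 mm dx 0.02 mm r 0.31
```

The head has not moved. The spacer still sits slightly skewed, so I push it home with closed fingers on its tail.

{"fn": "jog_arm", "kwargs": {"rows": [[[0.0174, -0.001, 0.02, 0], [0, 0, 0.03, 0], [0, 0, 0.03, 0], [0, 0, 0.03, 0], [0, 0, 0.026, 0], [0, 0, 0.01, 0], [0, 0, 0, 0], [0, 0, 0, 0]]], "claw": 0.0}}

```text
time_s: 41.95
tcp_pos: [0.4528, -0.0824, 0.0901]
ee_rot: [[1.0, 0.01, 0.001], [0.01, -1.0, 0.0], [0.001, -0.0, -1.0]]
wrist_force: [-0.1, -0.5, -0.1]
gripper_width: 0.007
gripper_force: 0.0
```

{"fn": "jog_arm", "kwargs": {"rows": [[[0.004, 0, 0, 0], [0.003, 0, 0, 0], [0.002, 0, 0, 0], [0, 0, 0, 0]]]}}

```text
time_s: 42.45
tcp_pos: [0.4613, -0.0823, 0.0897]
ee_rot: [[1.0, 0.01, 0.0], [0.01, -1.0, 0.0], [0.0, -0.0, -1.0]]
wrist_force: [-0.2, -0.1, 0.1]
gripper_width: -0.001
gripper_force: 0.0
```

{"fn": "jog_arm", "kwargs": {"rows": [[[0.001, 0, 0, 0], [0.001, 0, 0, 0], [0.001, 0, 0, 0], [0, 0, 0, 0]]]}}

```text
time_s: 42.95
tcp_pos: [0.4642, -0.0823, 0.0895]
ee_rot: [[1.0, 0.01, -0.0], [0.01, -1.0, -0.0], [-0.0, 0.0, -1.0]]
wrist_force: [-0.7, 0.1, 0.3]
gripper_width: 0.007
gripper_force: 0.0
```

{"fn": "jog_arm", "kwargs": {"rows": [[[0.001, 0, 0, 0], [0.001, 0, 0, 0], [0.001, 0, 0, 0], [0, 0, 0, 0]]]}}

```text
time_s: 43.45
tcp_pos: [0.466, -0.0824, 0.0893]
ee_rot: [[1.0, 0.009, -0.003], [0.009, -1.0, -0.0], [-0.003, 0.0, -1.0]]
wrist_force: [-3.6, 0.5, 1.6]
gripper_width: 0.007
gripper_force: 1.7
```

{"fn": "jog_arm", "kwargs": {"rows": [[[0.0007, 0, 0, 0], [0.0007, 0, 0, 0], [0, 0, 0, 0]]]}}

```text
time_s: 43.82
tcp_pos: [0.4664, -0.0826, 0.0892]
ee_rot: [[1.0, 0.009, -0.005], [0.009, -1.0, -0.0], [-0.005, 0.0, -1.0]]
wrist_force: [-6.6, 0.7, 5.2]
gripper_width: 0.007
gripper_force: 3.1
```

{"fn": "jog_arm", "kwargs": {"rows": [[[0.0006, 0, 0, 0], [0.0006, 0, 0, 0], [0, 0, 0, 0]]]}}

```text
time_s: 44.2
tcp_pos: [0.4668, -0.0827, 0.0891]
ee_rot: [[1.0, 0.009, -0.007], [0.009, -1.0, -0.001], [-0.007, 0.001, -1.0]]
wrist_force: [-7.2, -0.4, 5.4]
gripper_width: 0.004
gripper_force: 3.8
```

{"fn": "jog_arm", "kwargs": {"rows": [[[0.0006, 0, 0, 0], [0.0006, 0, 0, 0], [0, 0, 0, 0]]]}}

```text
time_s: 44.58
tcp_pos: [0.4678, -0.0829, 0.0891]
ee_rot: [[1.0, 0.009, -0.007], [0.009, -1.0, -0.001], [-0.007, 0.001, -1.0]]
wrist_force: [-6.9, -0.0, 6.0]
gripper_width: 0.006
gripper_force: 4.0
```

{"fn": "jog_arm", "kwargs": {"rows": [[[0.0006, 0, 0, 0], [0.0006, 0, 0, 0], [0, 0, 0, 0]]]}}

```text
time_s: 44.95
tcp_pos: [0.4691, -0.0828, 0.0891]
ee_rot: [[1.0, 0.009, -0.007], [0.009, -1.0, -0.001], [-0.007, 0.001, -1.0]]
wrist_force: [-8.0, -0.3, 5.3]
gripper_width: 0.004
gripper_force: 3.9
```

{"fn": "jog_arm", "kwargs": {"rows": [[[0.0006, 0, 0, 0], [0.0004, 0, 0, 0], [0, 0, 0, 0]]]}}

```text
time_s: 45.32
tcp_pos: [0.4699, -0.0828, 0.0891]
ee_rot: [[1.0, 0.009, -0.008], [0.009, -1.0, -0.001], [-0.008, 0.001, -1.0]]
wrist_force: [-7.8, -0.4, 5.8]
gripper_width: 0.003
gripper_force: 4.1
```

{"fn": "jog_arm", "kwargs": {"rows": [[[0.0005, 0, 0, 0], [0.0003, 0, 0, 0], [0, 0, 0, 0]]]}}

```text
time_s: 45.7
tcp_pos: [0.47, -0.0828, 0.089]
ee_rot: [[1.0, 0.008, -0.009], [0.008, -1.0, -0.001], [-0.009, 0.001, -1.0]]
wrist_force: [-9.8, 0.5, 7.1]
gripper_width: 0.005
gripper_force: 4.8
```

{"fn": "jog_arm", "kwargs": {"rows": [[[0.0005, 0, 0, 0], [0.0003, 0, 0, 0], [0, 0, 0, 0]]]}}

```text
time_s: 46.08
tcp_pos: [0.4701, -0.0829, 0.0889]
ee_rot: [[1.0, 0.008, -0.011], [0.008, -1.0, -0.001], [-0.011, 0.001, -1.0]]
wrist_force: [-10.9, 0.9, 9.9]
gripper_width: 0.002
gripper_force: 5.5
```

{"fn": "jog_arm", "kwargs": {"rows": [[[0.0005, 0, 0, 0], [0.0003, 0, 0, 0], [0, 0, 0, 0]]]}}

```text
time_s: 46.45
tcp_pos: [0.4702, -0.0829, 0.0888]
ee_rot: [[1.0, 0.008, -0.013], [0.008, -1.0, -0.001], [-0.013, 0.001, -1.0]]
wrist_force: [-12.6, 0.9, 10.0]
gripper_width: 0.007
gripper_force: 6.2
```

{"fn": "jog_arm", "kwargs": {"rows": [[[-0.004, 0, 0, 0], [-0.01, 0, 0, 0], [-0.015, 0, 0, 0], [-0.012, 0, -0.04, 0], [0, 0, -0.05, 0], [0, 0, -0.055, 0], [0, 0, 0, 0], [0, 0, 0, 0], [0, 0, 0, 0]]]}}

```text
time_s: 47.58
tcp_pos: [0.4337, -0.0827, 0.2332]
ee_rot: [[1.0, 0.01, -0.003], [0.01, -1.0, -0.0], [-0.003, 0.0, -1.0]]
wrist_force: [-0.4, -0.1, 0.7]
gripper_width: 0.006
gripper_force: 0.0
```

```bash
python3 - <<'E'
from h import *
from d import dial
snap('wrist','w16'); print(sense()['tcp_pos'],sense()['ee_rot'][:,0]); h,o=dial('w16',(.562,-.022)); print(h,o[130],o[190])
from scipy.ndimage import gaussian_filter1d
def edges(f,lo,hi,xs,z):
    g=cv2.imread('pics/'+f+'.png',0).astype(np.float32); out=[]
    for x in xs:
        ys=np.arange(lo,hi,.0001); uv=np.array([proj(f,(x,y,z)) for y in ys],np.float32)
        d=np.abs(np.gradient(gaussian_filter1d(cv2.remap(g,uv[None,:,0],uv[None,:,1],1)[0],5))); out.append((x,ys[d.argmax()]*1000))
    return np.array(out)
for n,lo,hi,a,b in (('L',-.071,-.0625,.49,.536),('R',-.1035,-.098,.49,.526)):
    e=edges('w16',lo,hi,np.arange(a,b,.004),.042); p=np.polyfit(e[:,0]-.5,e[:,1],1); print(n,p)
im=cv2.imread('pics/w16.png'); u=proj('w16',(.48,-.083,.042))[0]
print([(r,round(float(ray('w16',(u,r),.042)[0]),4)) for r in range(140,240) if np.abs(im[r+1,int(u)].astype(int)-im[r-1,int(u)]).sum()>120])
E
```

```text
[ 0.433848   -0.08266617  0.23325494] [ 0.99994967  0.009647   -0.00275459]
(344.0, 351.0) [(62.0, 34)] [(62.0, 27)]
L [ 21.06643357 -65.34446387]
R [  22.72727273 -100.66181818]
[(171, 0.4812), (172, 0.4804), (173, 0.4796), (174, 0.4789), (182, 0.4725), (183, 0.4717)]
```

```bash
python3 - <<'E'
from h import *
from scipy.ndimage import gaussian_filter1d
def edges(f,lo,hi,xs,z):
    g=cv2.imread('pics/'+f+'.png',0).astype(np.float32); out=[]
    for x in xs:
        ys=np.arange(lo,hi,.0001); uv=np.array([proj(f,(x,y,z)) for y in ys],np.float32)
        d=np.abs(np.gradient(gaussian_filter1d(cv2.remap(g,uv[None,:,0],uv[None,:,1],1)[0],5))); out.append((x,ys[d.argmax()]*1000))
    return np.array(out)
def fit(e):
    p=np.polyfit(e[:,0]-.56,e[:,1],1)
    for _ in range(3):
        r=np.abs(e[:,1]-np.polyval(p,e[:,0]-.56)); k=r<max(.15,1.5*np.median(r)); p=np.polyfit(e[k,0]-.56,e[k,1],1)
    return p.round(2),k.sum()
for f in ('w8','w13','w15','w16'):
    print(f,proj(f,(.60,-.1,.04))[1],'anvil',fit(edges(f,-.126,-.113,np.arange(.545,.594,.003),.040)),'L',fit(edges(f,-.071,-.0625,np.arange(.486,.553,.003),.042)),'R',fit(edges(f,-.104,-.0975,np.arange(.486,.527,.003),.042)), 'bed+x..', fit(edges(f,-.136,-.122,np.arange(.475,.52,.003),.012)))
E
```

```text
w8 1.6597726311383667 anvil (array([  22.79, -118.79]), np.int64(17)) L (array([ 16.1 , -66.96]), np.int64(21)) R (array([ 13.7, -99.4]), np.int64(14)) bed+x.. (array([  -4.51, -133.21]), np.int64(10))
w13 7.30236318764841 anvil (array([  20.67, -118.75]), np.int64(17)) L (array([ 16.44, -64.07]), np.int64(23)) R (array([ 13.68, -99.4 ]), np.int64(13)) bed+x.. (array([  -1.5 , -133.04]), np.int64(15))
w15 6.53884744025612 anvil (array([  19.93, -118.74]), np.int64(17)) L (array([  9.19, -64.09]), np.int64(23)) R (array([  4.84, -99.48]), np.int64(14)) bed+x.. (array([ -12.33, -133.6 ]), np.int64(9))
w16 3.0416051595066733 anvil (array([  21.32, -118.77]), np.int64(17)) L (array([ 20.45, -64.13]), np.int64(23)) R (array([ 24.18, -99.22]), np.int64(13)) bed+x.. (array([   7.15, -132.4 ]), np.int64(10))
```

```bash
python3 -c "
from station import *
print(finish_job())"
```

```text
the job is handed in; nothing more can be done
None
```

The job is handed in, but the dial reads about 3.7 mm thicker instead of the expected 3 mm: the master lay about 17 mm short of the stop when I zeroed on it, so the plunger probably bore on the start of its taper, and there was no time to re-zero. The head was zeroed to within 0.1 mm and has not visibly moved since, the master lies flat on the pad, and the spacer is flush on the anvil and pressed on the stop with an estimated 5–6 N.

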